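# Load a specimen under the ratchet-column light hood

### The job

Get the specimen ready for its camera check: raise the light hood by its black grip, click by click, and leave it hanging on its pawl clear above the height of the specimen; then put the specimen's carrier between the stand's guides, orange handle trailing, and slide it fully home against the end stop under the raised hood. Only then squeeze the red lever towards the black grip to free the pawl, let the hood down gently until it sits on the carrier's frame, and let go of everything; keep the carrier level, never touch the brass specimen with the fingers, and leave the spare lens, the bottle, the lens carton and the calibration target where they stand.

Things in the scene. Friction and masses are not known exactly. Their poses are not given: they have to be found in the camera images.
- stand: Camera stand, fixed. Dark steel plate 385 x 180 x 10 mm (x -220 to 165, y -90 to 90), origin on the bench right below the hood's middle; x = way in, towards the column; z up. Aluminium column 30 x 30 mm at x 115, top at z 283, saw teeth (pitch 10, 5 deep) on its +x face. Carrier home: flat on the plate, its origin at stand x 0, y 0 (touching the end stop), x axes parallel
- guides (a point): Where the two parallel guide rails begin: stand x -60, y 0, on the plate's top (z 10). Rails 8 mm high with inner faces at y -34 and 34 (68 apart) run to x 64; end stop face at x 66. Before them flared mouths, 106 mm apart at their outer ends (x -94). The plate before x -94 is bare. Axes as the stand's
- hood (a joint): Height of the hood on its column in m, 0 lowest, 0.098 highest. Going up, the pawl clicks over the teeth (about 16 N to lift at 5 cm/s). Let go, it sinks back under 10 mm and hangs on the pawl at 0.0005, 0.0105 ... 0.0905 (every 0.010). Damped: with the pawl off it sinks by itself at about 8 cm/s. Hanging at 0.050 or more it clears the specimen; seated on the carrier's frame it reads 0.012
- hood_rim (a point): Centre of the lower rim of the hood, a black open-bottomed box 74 mm (stand x) x 62 mm (y), 45 mm high, walls 5 mm, 0.7 kg with its arm, carriage and camera; 20 mm + joint hood above the bench. Above it the lens and the blue camera, 44 x 44 mm, to 160 mm above this point
- grip (a point): Middle of the hood's lifting grip, a fixed upright black post 20 x 20 mm, on a bracket whose top is 45 mm below this point; post's top 33 mm above it. Rides with the hood: stand x 103, y 95, z 165 mm + joint hood. Axes as the stand's. Free on its -x, -y and +y sides; on its +x side, 26 mm off its face at this height (19 mm during a click), the release lever
- release (a joint): Red release lever of the pawl, rad: 0 = pawl sprung in, stop at 0.32. Squeezing the lever towards the black grip (stand -x) raises it; above about 0.2 the pawl is off the teeth. Spring force at lever_pad 2 N at rest, 4 N fully in. Drawing the pawl out under the hood's weight takes 5 N there. Each click swings it to about 0.15. Let go, it springs back
- lever_pad (a point): Middle of the red release lever, an upright paddle 20 mm wide (stand y), 6 mm thick, 74 mm long, turning on a cross shaft 45 mm below. At rest at stand x 145, y 95, z 165 mm + joint hood, leaning 0.2 rad away from the grip; squeezed it goes about 14 mm towards the grip. From the grip's outer face (stand x 93) to the lever's outer face: 52 mm at rest (58 at the lever's top), 38 mm squeezed
- carrier: Loose aluminium carrier, about 0.4 kg with the specimen. Origin on its underside below the specimen; x to its nose, z up. Plate 64 mm wide, 8 thick, x -60 to 65; raised frame on it x -38 to 38, y -32 to 32, top at z 22, to be gripped across its 64 mm width, the specimen between the fingers. Centre of mass at x -26. Neck 28 mm wide back to x -147. Starts flat on the bench
- fin (a point): Middle of the carrier's orange handle, an upright fin 30 mm long (carrier x -147 to -117), 12 mm thick (y), z 8 to 50; this point at carrier x -132, z 36. Axes as the carrier's. At the start it stands about 11 mm off the tall controller, too close for a gripper from above
- specimen: Brass lens mount bolted into the carrier: foot 34 x 34 mm, barrel 27 mm in diameter, top 52 mm above the carrier's underside. Origin at carrier x 0, y 0, z 8. Fingers must not touch it
- controller: Grey light controller, fixed box 120 mm (x) x 150 mm (y) x 160 mm high; origin on the bench under its middle. The carrier starts with its handle at the -x face
- lens: Spare black lens standing on the bench beside the carrier, 40 mm in diameter, 48 mm high, loose; origin at the middle of its underside. Leave it
- bottle: White bottle with blue cap standing on the bench beside the carrier, 52 mm in diameter, 150 mm high, loose; origin at the middle of its underside. Leave it
- lens_box: Lens carton, loose brown cardboard box 50 x 50 mm, 75 mm high, standing on the bench beside the stand's plate on its +y side; origin at the middle of its underside. Leave it
- target: Calibration target, loose steel block 26 x 26 x 12 mm with white top, on the stand's plate beside the guides; origin at the middle of its underside. Leave it
Things that resemble listed ones, but are neither listed nor needed, are in the scene too. Leave any green or pink look-alike of the carrier alone.

How it is judged (in metres and radians):
On the way, in this order (a step that is already met when the one before it is completed fails the run):
1. the hood hangs on its pawl above the height of the specimen, let go by the robot (value of joint hood above 0.047 m and value of joint release below 0.12 rad and contact force between the fingers and stand below 0.3 N), for 0.3 s.
2. the carrier is fully home against the stop, flat in the guides, under the raised hood (x of carrier in the frame of stand between -0.004 and 0.004 m and y of carrier in the frame of stand between -0.005 and 0.005 m and z of carrier in the frame of stand below 0.013 m and value of joint hood above 0.047 m), for 0.2 s.
At the end, for the whole second after the job is handed in: The carrier lies flat on the plate between the guides, its origin within 4 mm of home along the guides and 5 mm across, at rest; the hood is down on its frame (joint hood below 0.0155) with the release lever sprung back (below 0.15) (value of joint hood below 0.0155 m and value of joint release below 0.15 rad and x of carrier in the frame of stand between -0.004 and 0.004 m and y of carrier in the frame of stand between -0.005 and 0.005 m and z of carrier in the frame of stand below 0.013 m and linear speed of carrier below 0.01 m/s); the robot touches nothing.
It fails at once if the release lever is squeezed in before the carrier is home (value of joint release above 0.27 rad and x of carrier in the frame of stand below -0.02 m).
It fails at once if the hood comes down faster than 12 cm/s (velocity of joint hood below -0.12 m/s).
It fails at once if the fingers touch the specimen (contact force between the fingers and specimen above 0.5 N).
It fails at once if the carrier is tipped by more than 20 degrees (angle between carrier's own z axis and vertical above 0.35 rad).
It fails at once if the spare lens, the bottle, the lens carton or the calibration target is moved by more than 20 mm or tipped over (distance of any of lens, bottle, lens_box, target from where it was at the start of the episode above 0.02 m or angle between any of lens, bottle, lens_box, target's own z axis and vertical above 0.3 rad).
It also fails if it takes over 70 s, if anything falls off the work surface, if the arm or the gripper's body presses on something with over 40 N, if the wrist force passes 120 N, or if a joint passes its speed limit or range.

### The arm

A 6-joint arm with a two-finger parallel gripper is mounted at the origin on the work surface. World frame = base frame: x ahead of the robot, y to its left, z up, the work surface at z = 0. Lengths are in m, angles in degrees, forces in N, time in s.
With the tool pointing down it reaches from about 0.4 to 0.825 m from the base axis. Payload 7 kg.
Tool frame: the origin (TCP) lies at the very end of the fingers, on their centre line; the grasp point (between the pads) lies behind it (env.tcp_to_grasp is the x of the grasp point in the tool frame, in m); x points along the fingers, y is the direction in which the jaws open and shut, and the axes are right-handed (so a half turn about x gives the same grasp; the last joint's range is limited). The gripper opens to 88 mm and grips with 3 to 60 N. Pads are 19 mm wide; open, the fingers measure 130 mm over their backs; the gripper's body (78 mm by 193 mm) begins 47 mm behind the grasp point.
Start: joints at [-53.795, 20.546, 0.682, 0, -70.136, -16.507], TCP at [0.227, -0.635, 0.227] pointing down, gripper open.
Joint ranges: [-176.03, 176.03], [-82.01, 121.73], [-58.28, 71.71], [-173.87, 95.51], [-174.79, -0.11], [-173.66, 173.66]. Speed limits (degrees/s): [136.94, 136.94, 172.46, 180, 180, 180].

### API

Orientations are given as a 3x3 rotation matrix whose columns are the frame's x, y, z axes.
In Python, from cell import env gives the robot as it stands.
- The arm moves only by the tool move_arm, never from a script. Its argument "motion" is a list of rows, each a list of 3 entries, a list of its own where there are three numbers: the turn, a rotation vector about the tool's x, y, z in rad, then the shift along the tool's x, y, z in mm, then the opening, from 0 (shut) to 1 (fully open). A call has exactly 8 rows; each row is the pose to reach, as a shift and turn from the pose commanded when the call began, along the tool's axes at that moment; what a row does not reach only later rows make up. A row lasts 1/8 s, in which the tool goes at most 62.5 mm and 10.7 degrees, less where a joint would pass 70% of its speed; a pose out of reach is approached as far as the arm can. A call with a gripper value outside its range is refused whole. The fingers move at their own pace and stop on an object; the grip force is fixed at half the most. Time passes only in rows, so rows that repeat a pose let the fingers close, or fill a call up. It gives the time, the measured TCP pose, the force and the opening at its end, in the units of the state.
- env.sense(): the state, without advancing time (a new reading comes with each control period).
- env.capture(name): name is "scene" or "top" or "wrist"; returns the picture (400x640x3 uint8, red, green, blue); there is no depth.
- env.calibration(name): a dict with "fx", "fy", "cx", "cy" (pixels), "xyz" and "rotation" of the camera in the world. Camera axes: x right, y down, z forward; pixel columns grow to the right and rows downward; lengths in m; the calibration is good to about 2 mm. A picture is of the moment at which its call begins: read the wrist's pose just before it. calibration takes no time and is no camera call; for the wrist camera it gives the pose at the moment of the call.
- env.sign_off(): hands the job in, once; it reports no verdict.
The state is a dict: "time_s": time; "joint_positions": joint angles; "joint_vel": joint speeds; "effort": joint torques, N m; "tcp_pos": TCP position; "ee_rot": TCP orientation; "force": force on the tool from outside, world axes, zero at the start; "moment": the same for the moment, N m; "opening": opening from 0.0 (shut) to 1.0 (fully open).
Only numpy, scipy, OpenCV 4.12 (cv2) and the standard library are available. Lean on these libraries where they do the work, as an engineer would, in place of code of your own. Each camera call takes 0.05 s, during which the arm holds its last target.

## Working session

There is one attempt and no reset: what is moved stays moved. The work goes in short steps, Python scripts to look and compute and a tool call to move; the robot and the scene stay as the last step left them, time stands still between calls to the robot, and variables do not carry over. Pictures are saved under pics/ and viewed, and the job is handed in when it is done.

Besides the shell and the picture viewer there is one more tool, called after ">>>" by a JSON object that holds its "fn" and its "kwargs", one argument or row to a line. move_arm: Moves the arm, as the interface text tells. Its arguments: {"type":"object","properties":{"motion":{"type":"array","items":{"type":"array"}}},"required":["motion"]}

```bash
ls; mkdir -p pics; python3 - <<'E'
from cell import env
import cv2
print(env.sense()); print(env.tcp_to_grasp)
for n in("scene","top","wrist"):
    c=env.calibration(n); print(n,c)
    cv2.imwrite(f"pics/{n}0.png",env.capture(n)[:,:,::-1])
E
```

```text
pics
{'time_s': 0.0, 'joint_positions': array([-5.37976877e+01,  2.05922788e+01,  6.33901090e-01, -2.02003536e-02,
       -7.01356462e+01, -1.65078005e+01]), 'joint_vel': array([ 0.0145281 , -0.03128646, -0.07902586,  0.00510178, -0.01291223,
        0.05846471]), 'effort': array([ 1.57056500e-03, -5.82719922e+01,  2.93049037e+01,  6.99721187e+00,
        6.69759684e-03, -1.57079594e-04]), 'tcp_pos': array([ 0.22729954, -0.63506036,  0.22561388]), 'ee_rot': array([[-7.01672986e-04, -3.36891440e-01,  9.41543236e-01],
       [ 1.52003472e-03,  9.41542021e-01,  3.36892138e-01],
       [-9.99998599e-01,  1.66756652e-03, -1.48567916e-04]]), 'force': array([-0.98660451,  0.88150447, -0.88233294]), 'moment': array([0.03281033, 0.02866756, 0.01110612]), 'opening': 1.001452016449511}
-0.0188
scene {'fx': 386.96660264334406, 'fy': 386.96660264334406, 'cx': 316.99673153586247, 'cy': 202.6155785856347, 'xyz': array([ 1.24495161, -0.43307603,  0.91465571]), 'rotation': array([[ 0.34805947,  0.64462509, -0.68067106],
       [ 0.93746173, -0.23585665,  0.25600224],
       [ 0.00448467, -0.72720708, -0.68640349]])}
top {'fx': 393.2090271084632, 'fy': 393.2090271084632, 'cx': 322.68686182455093, 'cy': 205.04361564710038, 'xyz': array([ 0.19089718, -0.17554176,  1.53980951]), 'rotation': array([[-0.00939997, -0.98438134,  0.17579826],
       [-0.99972805,  0.01300362,  0.01935801],
       [-0.02134168, -0.17556848, -0.98423587]])}
wrist {'fx': 284.4350973704067, 'fy': 284.4350973704067, 'cx': 314.5494711869611, 'cy': 200.99731073227346, 'xyz': array([ 0.1477359 , -0.66415978,  0.38349972]), 'rotation': array([[-3.38293375e-01,  8.94612510e-01,  2.91935008e-01],
       [ 9.41040225e-01,  3.21292231e-01,  1.05898997e-01],
       [ 9.42117920e-04,  3.10547515e-01, -9.50557391e-01]])}
```

View pics/scene0.png

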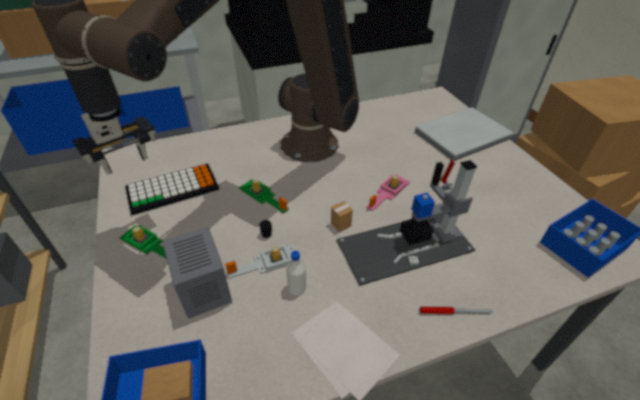

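View pics/top0.png

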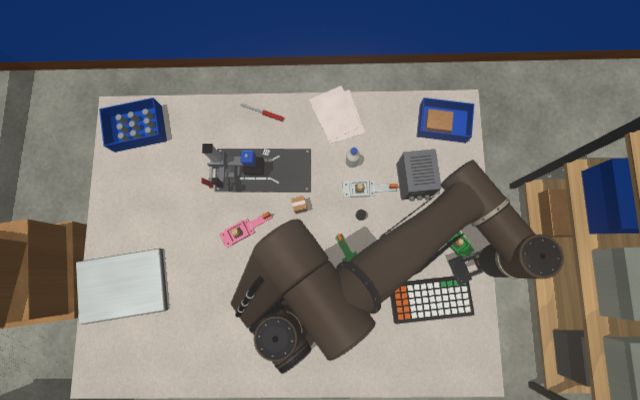

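View pics/wrist0.png

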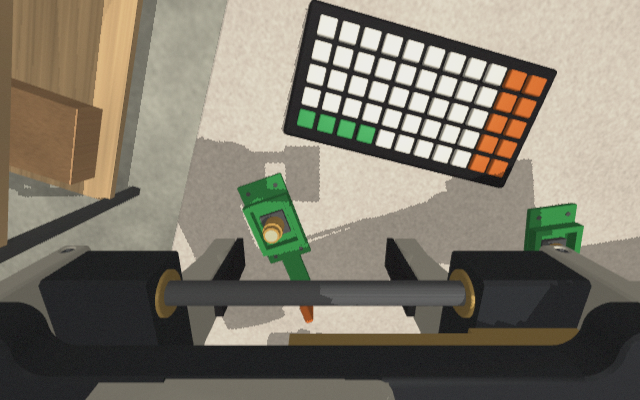

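```bash
python3 - <<'E'
import cv2
a=cv2.imread("pics/top0.png")
cv2.imwrite("pics/topc1.png",cv2.resize(a[135:205,190:325],None,fx=5.8,fy=5.8,interpolation=cv2.INTER_CUBIC))
cv2.imwrite("pics/topc2.png",cv2.resize(a[140:225,330:450],None,fx=6,fy=6,interpolation=cv2.INTER_CUBIC))
a=cv2.imread("pics/scene0.png")
cv2.imwrite("pics/scc1.png",cv2.resize(a[150:285,320:490],None,fx=4.4,fy=4.4,interpolation=cv2.INTER_CUBIC))
E
```

```text
(no output)
```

View pics/topc1.png

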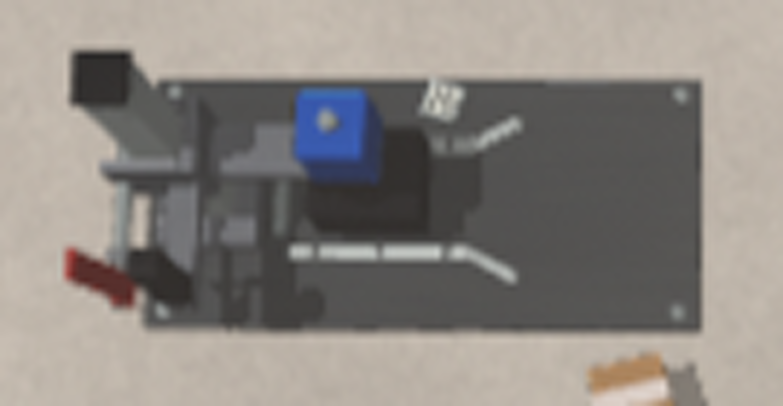

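View pics/topc2.png

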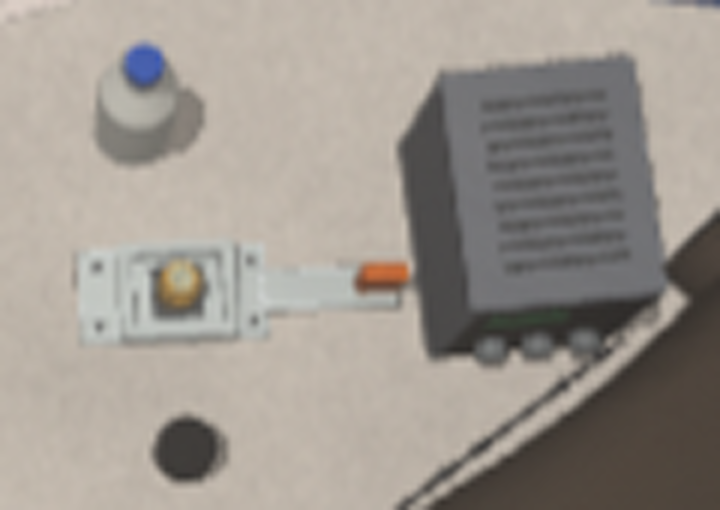

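View pics/scc1.png

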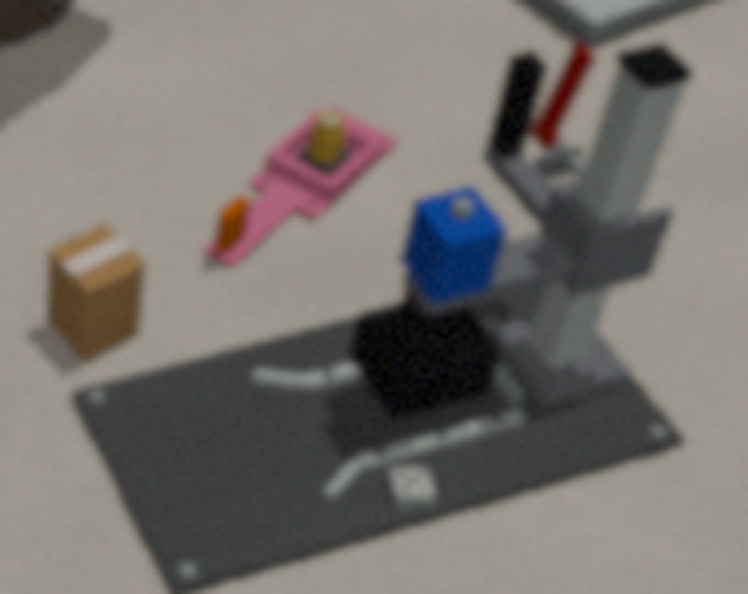

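Carrier candidates in the top view are silver (360,188), green (345,245), green (460,243) and pink (240,232). I choose the silver/aluminium one: the close crop shows its orange handle at the controller's face and the lens and bottle beside it. The stand is at (260,170), with the grip at about (217,183) and the red lever at (207,183).

```bash
cat > h.py <<'E'
import numpy as np, cv2
from cell import env
def ray(c,px):
    p=np.atleast_2d(px).astype(float)
    d=np.c_[(p[:,0]-c['cx'])/c['fx'],(p[:,1]-c['cy'])/c['fy'],np.ones(len(p))]@np.array(c['rotation']).T
    return np.array(c['xyz']),d
def onz(c,px,z):
    o,d=ray(c,px); return o+d*((z-o[2])/d[:,2])[:,None]
def proj(c,P):
    q=(np.atleast_2d(P)-c['xyz'])@np.array(c['rotation'])
    return np.c_[q[:,0]/q[:,2]*c['fx']+c['cx'],q[:,1]/q[:,2]*c['fy']+c['cy']]
E
python3 - <<'E'
from h import *
c=env.calibration("top"); s=env.calibration("scene")
# plate corners top: crop1 -> /5.8 + (190,135)
cr=np.array([[160,80],[701,81],[700,330],[144,328]])/5.8-0.4+[190,135]
print(onz(c,cr,.01).round(4))
cs=np.array([[73,398],[172,594],[684,440]])/4.4-.4+[320,150]
print("scene plate",onz(s,cs,.01).round(4))
# screws
sc=np.array([[175,92],[681,94],[678,312],[162,312]])/5.8-.4+[190,135]
print("screws",onz(c,sc,.01).round(4))
k=np.array([[80,250],[262,240],[268,340],[82,344]])/6-.4+[330,140]
print("carr",onz(c,k,.008).round(4))
k=np.array([[125,250],[237,243],[240,335],[124,340]])/6-.4+[330,140]
print("frame",onz(c,k,.022).round(4))
print("spec",onz(c,np.array([[180,275]])/6-.4+[330,140],.052), "fin",onz(c,np.array([[384,269]])/6-.4+[330,140],.05))
print("lens",onz(c,np.array([[188,445]])/6-.4+[330,140],.048),"cap",onz(c,np.array([[145,64]])/6-.4+[330,140],.15))
k=np.array([[440,72],[633,57],[665,297],[470,312]])/6-.4+[330,140]
print("ctl",onz(c,k,.16).round(4))
E
```

```text
[[ 0.7047  0.283   0.01  ]
 [ 0.6977 -0.098   0.01  ]
 [ 0.5196 -0.0966  0.01  ]
 [ 0.5263  0.2873  0.01  ]]
scene plate [[ 0.5262 -0.0986  0.01  ]
 [ 0.6994 -0.1024  0.01  ]
 [ 0.7062  0.2813  0.01  ]]
screws [[ 0.6957  0.2721  0.01  ]
 [ 0.6884 -0.084   0.01  ]
 [ 0.5324 -0.0815  0.01  ]
 [ 0.5375  0.2753  0.01  ]]
carr [[ 0.56   -0.2273  0.008 ]
 [ 0.565  -0.3484  0.008 ]
 [ 0.4971 -0.3502  0.008 ]
 [ 0.4961 -0.2274  0.008 ]]
frame [[ 0.5562 -0.2564  0.022 ]
 [ 0.5598 -0.3303  0.022 ]
 [ 0.4979 -0.3304  0.022 ]
 [ 0.4956 -0.2545  0.022 ]]
spec [[ 0.53185763 -0.28991343  0.052     ]] fin [[ 0.53440116 -0.42151802  0.05      ]]
lens [[ 0.42147103 -0.29244298  0.048     ]] cap [[ 0.64216736 -0.26440238  0.15      ]]
ctl [[ 0.6309 -0.4422  0.16  ]
 [ 0.6385 -0.559   0.16  ]
 [ 0.4896 -0.5691  0.16  ]
 [ 0.4821 -0.4533  0.16  ]]
```

```bash
cat >> h.py <<'E'
from scipy.spatial.transform import Rotation as R
A=np.array([[0.0185,-0.9998,0],[0.9998,0.0185,0],[0,0,1.]]) # stand axes (cols)
def tool(theta,ydir,base=A):
    """tool pointing down tilted theta deg towards base x about base y; tool y=ydir*base y"""
    t=np.radians(theta); x=np.array([np.sin(t),0,-np.cos(t)]); y=np.array([0,ydir,0.]); 
    return base@np.c_[x,y,np.cross(x,y)]
def delta(P,Rt,s=None):
    s=s or env.sense(); R0=s['ee_rot']
    rv=R.from_matrix(R0.T@Rt).as_rotvec(); d=R0.T@(np.array(P)-s['tcp_pos'])*1000
    print("turn",rv.round(4),"deg",np.degrees(np.linalg.norm(rv)).round(1),"shift",d.round(1),"len",np.linalg.norm(d).round(1))
    return rv,d
E
python3 - <<'E'
from h import *
delta([0.56,-0.10,0.40],tool(0,1))
E
```

```text
turn [-1.2085e+00  6.0000e-04 -1.2000e-03] deg 69.2 shift [-173.7  392.   493.5] len 653.7
```

>>> {"fn": "move_arm", "kwargs": {
  "motion": [
    [[-0.12,0,0],[-40,20,30],1],
    [[-0.27,0,0],[-80,50,65],1],
    [[-0.42,0,0],[-110,82,105],1],
    [[-0.57,0,0],[-130,118,145],1],
    [[-0.72,0,0],[-145,155,190],1],
    [[-0.87,0,0],[-155,190,235],1],
    [[-1.02,0,0],[-165,227,280],1],
    [[-1.17,0,0],[-174,262,328],1]
  ]
}}

```text
time_s: 1.15
tcp_pos: [0.4484, -0.2765, 0.4011]
ee_rot: [[0.001, -0.999, 0.052], [-0.0, 0.052, 0.999], [-1.0, -0.001, -0.0]]
force: [0.5, -0.4, 0.1]
opening: 1.0
```

```bash
python3 - <<'E'
from h import *
s=env.sense();print(s['time_s'],s['tcp_pos'],s['joint_positions'])
delta([0.56,-0.10,0.40],tool(0,1))
E
```

```text
1.15 [ 0.44843641 -0.2764613   0.40112533] [-1.03061279e+01  2.60046754e+00  5.36845913e-02 -4.21251581e-03
 -8.74190342e+01  7.32192741e+00]
turn [-0.0336 -0.      0.0006] deg 1.9 shift [   1.2 -102.2  182. ] len 208.8
```

>>> {"fn": "move_arm", "kwargs": {
  "motion": [
    [[-0.01,0,0],[0,-15,30],1],
    [[-0.02,0,0],[0,-40,75],1],
    [[-0.034,0,0],[0,-68,120],1],
    [[-0.034,0,0],[0,-90,160],1],
    [[-0.034,0,0],[1,-102,182],1],
    [[-0.034,0,0],[1,-102,182],1],
    [[-0.034,0,0],[1,-102,182],1],
    [[-0.034,0,0],[1,-102,182],1]
  ]
}}

```text
time_s: 2.15
tcp_pos: [0.5597, -0.1033, 0.3999]
ee_rot: [[0.0, -1.0, 0.024], [-0.0, 0.024, 1.0], [-1.0, -0.0, -0.0]]
force: [-0.4, 0.1, -0.1]
opening: 1.001
```

```bash
python3 - <<'E'
from h import *
s=env.sense();print(s['time_s'],s['tcp_pos'],s['joint_positions'])
c=env.calibration("wrist"); np.save("w1.npy",c,allow_pickle=True)
cv2.imwrite("pics/w1.png",env.capture("wrist")[:,:,::-1])
cv2.imwrite("pics/t1.png",env.capture("top")[:,:,::-1])
E
```

```text
2.15 [ 0.55971796 -0.10333891  0.39991577] [ 9.23716297e+00  6.91658841e+00  4.68051340e+00  6.91263014e-03
 -8.77371749e+01 -1.06229115e+01]
```

View pics/w1.png

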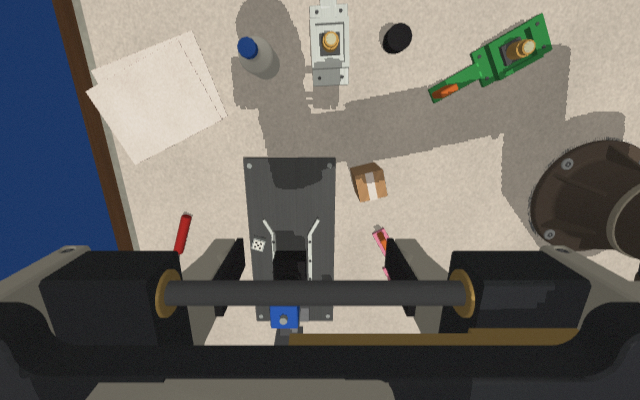

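The wrist view shows the plate at (290,240) with its front screws at (249,166) and (330,166). It also shows the silver carrier (330,45), lens (397,38), bottle (250,50), carton (370,182) and target (258,244). I'll zoom in to get accurate corners.

```bash
python3 - <<'E'
import cv2
a=cv2.imread("pics/w1.png")
cv2.imwrite("pics/w1a.png",cv2.resize(a[0:120,250:430],None,fx=4.4,fy=4.4,interpolation=cv2.INTER_CUBIC))
cv2.imwrite("pics/w1b.png",cv2.resize(a[145:290,235:395],None,fx=4,fy=4,interpolation=cv2.INTER_CUBIC))
E
```

```text
(no output)
```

View pics/w1a.png

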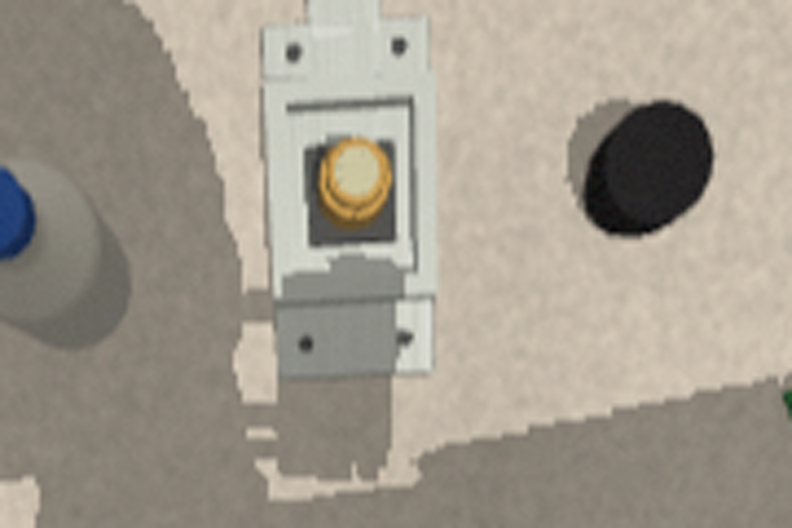

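View pics/w1b.png

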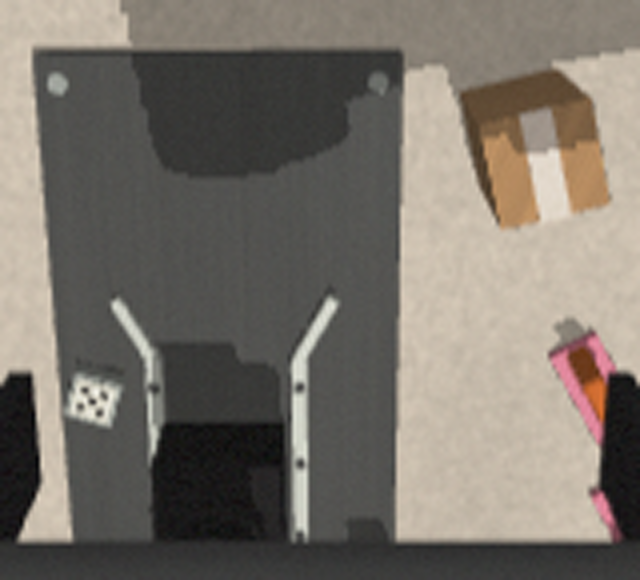

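```bash
python3 - <<'E'
from h import *
c=np.load("w1.npy",allow_pickle=True).item()
b=lambda p:np.array(p)/4-.4+[235,145]
a=lambda p:np.array(p)/4.4-.4+[250,0]
print("plate top front corners",onz(c,b([[35,52],[402,52]]),.01).round(4))
print("plate edges lower",onz(c,b([[73,540],[396,540]]),.01).round(4))
print("screws",onz(c,b([[57,84],[378,83]]),.01).round(4))
print("rail bends / flares",onz(c,b([[147,352],[303,352],[115,302],[332,300]]),.018).round(4))
print("rail screws",onz(c,b([[154,388],[299,388],[300,464]]),.018).round(4))
print("carr rear,nose",onz(c,a([[262,26],[428,16],[278,378],[431,374]]),.008).round(4))
print("carr screws",onz(c,a([[293,52],[399,46],[306,344],[404,338]]),.008).round(4))
print("frame nose corners",onz(c,a([[275,298],[436,293]]),.022).round(4))
print("spec top",onz(c,a([[357,171]]),.052).round(4), "foot",onz(c,a([[352,193]]),.012).round(4))
print("lens",onz(c,a([[660,160]]),.048).round(4),"target",onz(c,b([[93,400]]),.022).round(4))
E
```

```text
plate top front corners [[ 0.6973 -0.1008  0.01  ]
 [ 0.5204 -0.0968  0.01  ]]
plate edges lower [[0.7035 0.1713 0.01  ]
 [0.5238 0.1754 0.01  ]]
screws [[ 0.6882 -0.085   0.01  ]
 [ 0.532  -0.0819  0.01  ]]
rail bends / flares [[0.653  0.0546 0.018 ]
 [0.5722 0.0564 0.018 ]
 [0.6673 0.0264 0.018 ]
 [0.5566 0.0278 0.018 ]]
rail screws [[0.6507 0.0752 0.018 ]
 [0.5749 0.0769 0.018 ]
 [0.5756 0.1218 0.018 ]]
carr rear,nose [[ 0.5632 -0.3505  0.008 ]
 [ 0.5006 -0.3523  0.008 ]
 [ 0.5602 -0.2271  0.008 ]
 [ 0.4978 -0.2271  0.008 ]]
carr screws [[ 0.5517 -0.3418  0.008 ]
 [ 0.5115 -0.3428  0.008 ]
 [ 0.5486 -0.2396  0.008 ]
 [ 0.5089 -0.2409  0.008 ]]
frame nose corners [[ 0.5606 -0.2551  0.022 ]
 [ 0.4978 -0.2554  0.022 ]]
spec top [[ 0.53   -0.2922  0.052 ]] foot [[ 0.5298 -0.2928  0.012 ]]
lens [[ 0.4207 -0.294   0.048 ]] target [[0.6823 0.0794 0.022 ]]
```

```bash
cat >> h.py <<'E'
A=np.array([[0.0195,-0.9998,0],[0.9998,0.0195,0],[0,0,1.]]); O=np.array([0.6135,0.1212,0])
def st(*p): return O+A@(np.array(p)/1000)   # stand mm -> world m
C=np.array([[-0.025,-0.9997,0],[0.9997,-0.025,0],[0,0,1.]])
E
python3 - <<'E'
from h import *
c=env.calibration("scene"); im=env.capture("scene")[:,:,::-1].copy()
x0,y0,x1,y1=390,140,490,250;f=6
im=cv2.resize(im[y0:y1,x0:x1],None,fx=f,fy=f,interpolation=cv2.INTER_CUBIC)
def mk(p,col,t=""):
    q=proj(c,st(*p))[0]; q=((q-[x0,y0]+.4)*f).astype(int); cv2.circle(im,tuple(map(int,q)),3,col,-1); cv2.putText(im,t,tuple(map(int,q+[4,0])),0,.4,col,1)
mk((103,95,165.5),(0,255,255),"grip");mk((103,95,198),(0,255,255));mk((145,95,165),(255,255,0));mk((103,95,120),(0,255,255))
for z in (60,100,140,180,220,260,283): mk((100,-15,z),(0,255,0),str(z))
for z in (60,100,140,180): mk((22,-22,z),(255,0,255),str(z))
for z in (60,100,140,180): mk((85,40,z),(255,255,255),str(z))
cv2.imwrite("pics/s2.png",im)
E
```

```text
(no output)
```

View pics/s2.png

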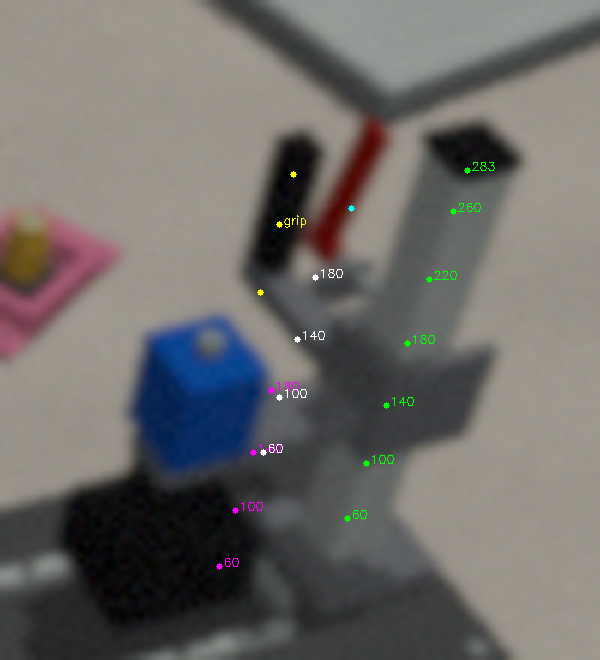

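```bash
python3 - <<'E'
from h import *
c=env.calibration("top"); im=cv2.imread("pics/t1.png"); x0,y0,x1,y1=190,135,270,205;f=9
im=cv2.resize(im[y0:y1,x0:x1],None,fx=f,fy=f,interpolation=cv2.INTER_CUBIC)
def mk(p,col,t=""):
    q=proj(c,st(*p))[0]; q=((q-[x0,y0]+.4)*f).astype(int); cv2.circle(im,tuple(map(int,q)),3,col,-1); cv2.putText(im,t,tuple(map(int,q+[4,0])),0,.4,col,1)
for h in (0,20,40): mk((103,95,198+h),(0,255,255),str(h));mk((22,-22,180+h),(0,0,255));mk((-22,-22,180+h),(0,0,255))
mk((145,95,165),(255,255,0));mk((103,95,120),(0,255,255))
for x in(100,130):
  for y in (-15,15): mk((x,y,283),(0,255,0),"")
cv2.imwrite("pics/t2.png",im)
E
```

```text
(no output)
```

View pics/t2.png

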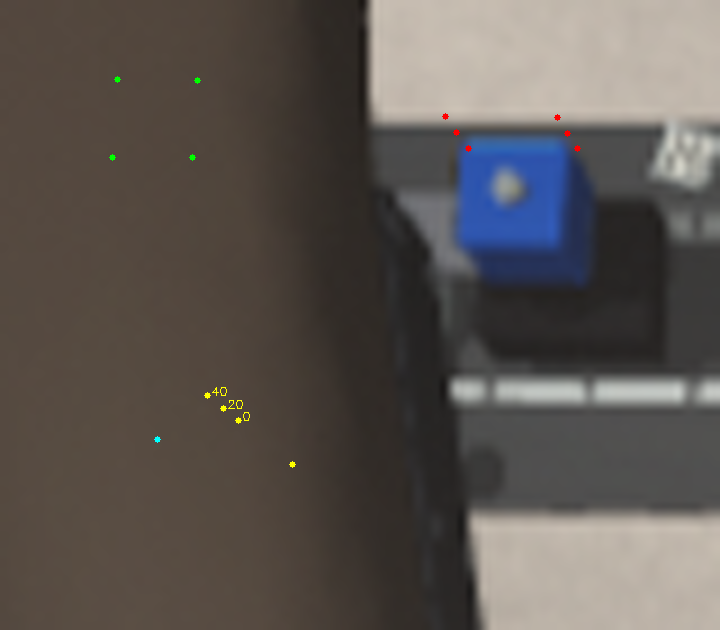

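```bash
python3 - <<'E'
from h import *
c=env.calibration("top"); im=cv2.imread("pics/top0.png"); x0,y0,x1,y1=195,135,275,205;f=9
im=cv2.resize(im[y0:y1,x0:x1],None,fx=f,fy=f,interpolation=cv2.INTER_CUBIC)
def mk(p,col,t=""):
    q=proj(c,st(*p))[0]; q=((q-[x0,y0]+.4)*f).astype(int); cv2.circle(im,tuple(map(int,q)),2,col,-1); cv2.putText(im,t,tuple(map(int,q+[4,0])),0,.4,col,1)
for h in (0,10,20):
  for x in (93,113):
    for y in(85,105): mk((x,y,198+h),(0,255,255))
  mk((22,-22,180+h),(0,0,255));mk((-22,-22,180+h),(0,0,255))
mk((145,95,165),(255,255,0));mk((103,95,120),(0,255,255))
for x in(100,130):
  for y in (-15,15): mk((x,y,283),(0,255,0),"")
cv2.imwrite("pics/t3.png",im)
E
```

```text
(no output)
```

View pics/t3.png

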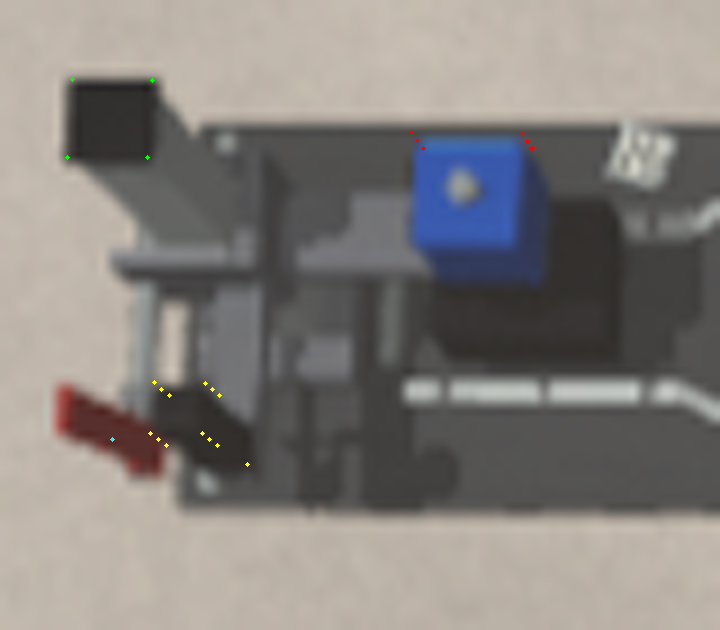

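```bash
python3 - <<'E'
from h import *
print(st(24,95,255)); delta(st(24,95,255),tool(47,1))
print(proj(env.calibration("wrist"),env.sense()['tcp_pos']))
E
```

```text
[0.518987  0.1470477 0.255    ]
turn [-0.0051 -0.8202  0.0028] deg 47.0 shift [144.9  46.9 249.1] len 291.9
[[314.68884359 252.51237062]]
```

>>> {"fn": "move_arm", "kwargs": {
  "motion": [
    [[0,-0.1,0],[5,6,30],1],
    [[0,-0.22,0],[20,12,65],1],
    [[0,-0.36,0],[45,20,105],1],
    [[0,-0.5,0],[75,28,150],1],
    [[-0.002,-0.62,0.002],[105,36,195],1],
    [[-0.005,-0.74,0.003],[130,43,230],1],
    [[-0.005,-0.82,0.003],[145,47,249],1],
    [[-0.005,-0.82,0.003],[145,47,249],1]
  ]
}}

```text
time_s: 3.3
tcp_pos: [0.5182, 0.1469, 0.2527]
ee_rot: [[0.01, -1.0, 0.017], [0.731, 0.019, 0.682], [-0.682, 0.005, 0.731]]
force: [0.7, -0.4, 0.6]
opening: 0.997
```

```bash
python3 - <<'E'
from h import *
s=env.sense();print(s['time_s'],s['tcp_pos'],s['joint_positions'].round(1))
delta(st(24,95,255),tool(47,1),s)
c=env.calibration("wrist"); np.save("w2.npy",c,allow_pickle=True)
im=env.capture("wrist")[:,:,::-1].copy()
for p in [(93,85,198),(113,85,198),(93,105,198),(113,105,198),(93,85,120),(93,105,120),(145,95,165)]:
    q=proj(c,st(*p))[0]; cv2.circle(im,tuple(map(int,q)),2,(0,255,255),-1)
cv2.imwrite("pics/w2.png",im)
E
```

```text
3.3 [0.51815842 0.14691006 0.25267099] [ -0.3  11.2  -6.5 -48.5 -77.6  12.4]
turn [-0.0042 -0.0004 -0.0032] deg 0.3 shift [-1.5 -0.8  1.8] len 2.5
```

View pics/w2.png

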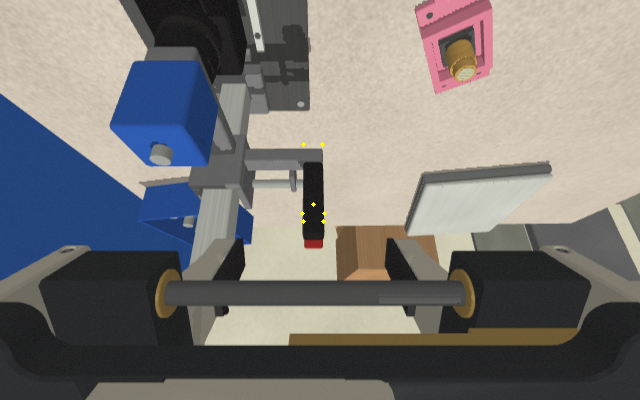

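```bash
python3 - <<'E'
from h import *
im=cv2.imread("pics/w2.png")
cv2.imwrite("pics/w2a.png",cv2.resize(im[50:290,110:340],None,fx=2.5,fy=2.5,interpolation=cv2.INTER_CUBIC))
w=np.load("w2.npy",allow_pickle=True).item(); s=env.calibration("scene"); t=env.calibration("top")
def tri(*obs):
    M=np.zeros((3,3));b=np.zeros(3)
    for c,p in obs:
        o,d=ray(c,p); d=d[0]/np.linalg.norm(d[0]); Q=np.eye(3)-np.outer(d,d); M+=Q;b+=Q@o
    return np.linalg.solve(M,b)
def rel(P): return (A.T@(P-O)*1000).round(1)
sc=lambda p:np.array(p)/6-.4+[390,140]
print("post top",rel(tri((w,[313.5,237]),(s,sc([300,138])))))
print("post bot",rel(tri((w,[313.5,162]),(s,sc([263,270])))))
E
```

```text
post top [101.5  95.8 218.8]
post bot [100.7  95.3 136.4]
```

View pics/w2a.png

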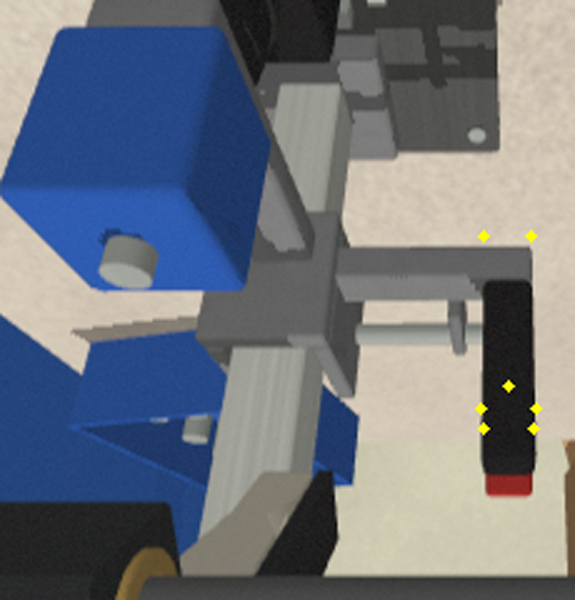

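```bash
python3 - <<'E'
from h import *
delta(st(109.5,95.5,182.5),tool(47,1))
E
```

```text
turn [-0.0016 -0.0024 -0.0014] deg 0.2 shift [111.8   0.4   6.6] len 112.0
```

>>> {"fn": "move_arm", "kwargs": {
  "motion": [
    [[0,0,0],[10,0,6],1],
    [[0,0,0],[30,0,6],1],
    [[0,0,0],[50,0,6],1],
    [[0,0,0],[70,0,6],1],
    [[0,0,0],[88,0,6],1],
    [[0,0,0],[102,0,6],1],
    [[0,0,0],[111,0,6],1],
    [[0,0,0],[111,0,6],1]
  ]
}}

```text
time_s: 4.35
tcp_pos: [0.5202, 0.2332, 0.1827]
ee_rot: [[0.011, -1.0, 0.013], [0.731, 0.017, 0.682], [-0.682, 0.001, 0.731]]
force: [-0.9, -0.4, 0.4]
opening: 0.999
```

```bash
python3 - <<'E'
from h import *
s=env.sense();print(s['time_s'],s['tcp_pos'],s['force'])
delta(st(109.5,95.5,182.5),tool(47,1),s)
cv2.imwrite("pics/w3.png",env.capture("wrist")[:,:,::-1])
im=env.capture("scene")[:,:,::-1]
cv2.imwrite("pics/s3.png",cv2.resize(im[100:260,370:520],None,fx=3.7,fy=3.7,interpolation=cv2.INTER_CUBIC))
E
```

```text
4.35 [0.52017723 0.23316825 0.18273431] [-0.85128177 -0.35001956  0.373587  ]
turn [ 0.     -0.0005 -0.0022] deg 0.1 shift [-0.3  0.  -0.6] len 0.7
```

View pics/w3.png

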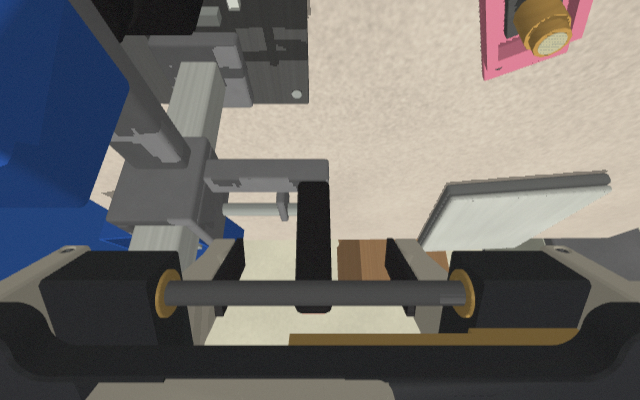

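View pics/s3.png

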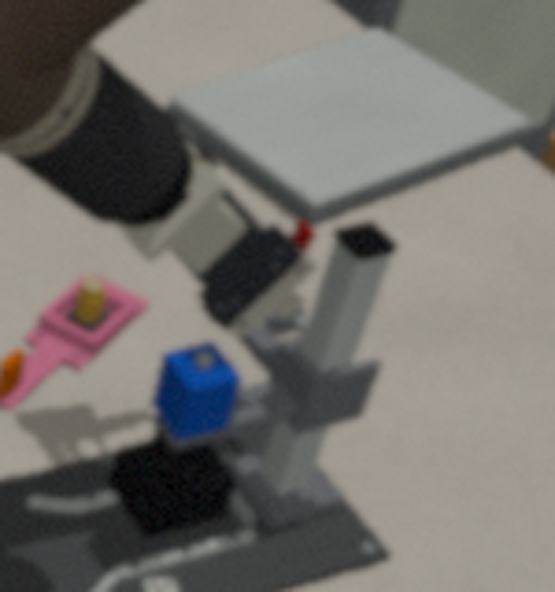

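The post (x≈313 px) is centred between the fingers and the force is near zero, so I'll close.

>>> {"fn": "move_arm", "kwargs": {
  "motion": [
    [[0,0,0],[0,0,0],0.6],
    [[0,0,0],[0,0,0],0.4],
    [[0,0,0],[0,0,0],0.1],
    [[0,0,0],[0,0,0],0.1],
    [[0,0,0],[0,0,0],0.1],
    [[0,0,0],[0,0,0],0.1],
    [[0,0,0],[0,0,0],0.1],
    [[0,0,0],[0,0,0],0.1]
  ]
}}

```text
time_s: 5.45
tcp_pos: [0.5211, 0.2329, 0.1833]
ee_rot: [[0.014, -1.0, 0.012], [0.731, 0.018, 0.682], [-0.682, -0.0, 0.731]]
force: [3.6, 0.5, -1.3]
opening: 0.228
```

>>> {"fn": "move_arm", "kwargs": {
  "motion": [
    [[0,0,0],[-1.4,0,1.5],0.1],
    [[0,0,0],[-4.1,0,4.4],0.1],
    [[0,0,0],[-6.8,0,7.3],0.1],
    [[0,0,0],[-9.5,0,10.2],0.1],
    [[0,0,0],[-12.3,0,13.2],0.1],
    [[0,0,0],[-15,0,16.1],0.1],
    [[0,0,0],[-17.7,0,19],0.1],
    [[0,0,0],[-20.5,0,21.9],0.1]
  ]
}}

```text
time_s: 6.45
tcp_pos: [0.5211, 0.2329, 0.2111]
ee_rot: [[0.013, -1.0, 0.015], [0.73, 0.02, 0.683], [-0.683, 0.002, 0.73]]
force: [7.0, 4.8, -12.8]
opening: 0.224
```

```bash
python3 - <<'E'
from h import *
s=env.sense();print(s['time_s'],s['tcp_pos'],s['force'])
im=env.capture("scene")[:,:,::-1]
cv2.imwrite("pics/s4.png",cv2.resize(im[100:260,370:520],None,fx=3.7,fy=3.7,interpolation=cv2.INTER_CUBIC))
E
```

```text
6.45 [0.52106436 0.23287419 0.21112967] [  6.95123407   4.78348105 -12.77910988]
```

View pics/s4.png

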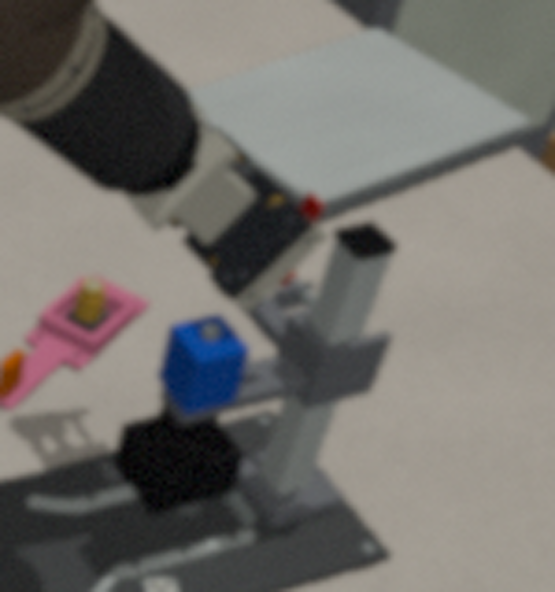

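>>> {"fn": "move_arm", "kwargs": {
  "motion": [
    [[0,0,0],[-2.7,0,2.9],0.1],
    [[0,0,0],[-5.5,0,5.8],0.1],
    [[0,0,0],[-8.2,0,8.8],0.1],
    [[0,0,0],[-10.9,0,11.7],0.1],
    [[0,0,0],[-13.6,0,14.6],0.1],
    [[0,0,0],[-16.4,0,17.5],0.1],
    [[0,0,0],[-19.1,0,20.5],0.1],
    [[0,0,0],[-20.5,0,21.9],0.1]
  ]
}}

```text
time_s: 7.5
tcp_pos: [0.5211, 0.2329, 0.2413]
ee_rot: [[0.013, -1.0, 0.015], [0.73, 0.019, 0.683], [-0.683, 0.002, 0.73]]
force: [6.8, 4.9, -13.3]
opening: 0.221
```

>>> {"fn": "move_arm", "kwargs": {
  "motion": [
    [[0,0,0],[0,0,0],0.1],
    [[0,0,0],[1,0,-1],0.1],
    [[0,0,0],[2,0,-2],0.1],
    [[0,0,0],[3,0,-3],0.1],
    [[0,0,0],[3,0,-3],0.4],
    [[0,0,0],[3,0,-3],1],
    [[0,0,0],[3,0,-3],1],
    [[0,0,0],[3,0,-3],1]
  ]
}}

```text
time_s: 8.5
tcp_pos: [0.5203, 0.2329, 0.2392]
ee_rot: [[0.012, -1.0, 0.012], [0.731, 0.017, 0.682], [-0.682, 0.001, 0.731]]
force: [0.4, 1.1, 0.2]
opening: 0.619
```

```bash
python3 - <<'E'
from h import *
s=env.sense();print(s['time_s'],s['tcp_pos'],s['force'])
im=env.capture("scene")[:,:,::-1]
cv2.imwrite("pics/s5.png",cv2.resize(im[100:260,370:520],None,fx=3.7,fy=3.7,interpolation=cv2.INTER_CUBIC))
cv2.imwrite("pics/w5.png",env.capture("wrist")[:,:,::-1])
E
```

```text
8.5 [0.52026149 0.23291369 0.23915659] [0.35873708 1.10383047 0.22268721]
```

View pics/s5.png

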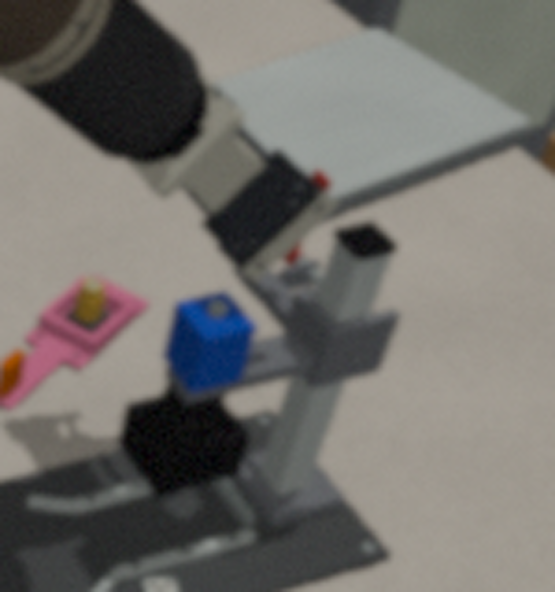

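View pics/w5.png

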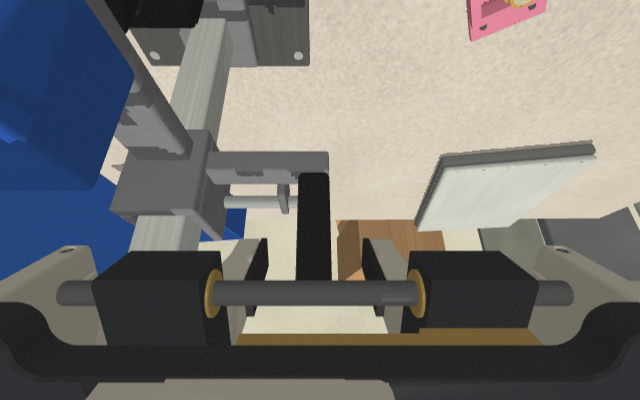

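>>> {"fn": "move_arm", "kwargs": {
  "motion": [
    [[0,0,0],[0,0,0],1],
    [[0,0,0],[0,0,0],1],
    [[0,0,0],[-10,0,0],1],
    [[0,0,0],[-35,0,0],1],
    [[0,0,0],[-65,0,0],1],
    [[0,0,0],[-95,0,0],1],
    [[0,0,0],[-115,0,0],1],
    [[0,0,0],[-120,0,0],1]
  ]
}}

```text
time_s: 9.6
tcp_pos: [0.5194, 0.1441, 0.3221]
ee_rot: [[0.015, -1.0, 0.012], [0.731, 0.019, 0.682], [-0.682, -0.001, 0.731]]
force: [-0.4, 0.4, 0.3]
opening: 1.002
```

```bash
python3 - <<'E'
from h import *
s=env.sense();print(s['time_s'],s['tcp_pos'],s['force'],s['opening'])
im=env.capture("scene")[:,:,::-1]
cv2.imwrite("pics/s6.png",cv2.resize(im[100:260,370:520],None,fx=5,fy=5,interpolation=cv2.INTER_CUBIC)[:600,:750])
w=env.calibration("wrist"); np.save("w6.npy",w,allow_pickle=True)
cv2.imwrite("pics/w6.png",env.capture("wrist")[:,:,::-1])
# carrier approach
P=np.array([0.5302,-0.2922,0.20]); delta(P,tool(0,1,C))
E
```

```text
9.6 [0.51942407 0.14411333 0.32208433] [-0.37187755  0.44101413  0.28124377] 1.001709458803155
turn [-0.0408  0.82    0.0176] deg 47.0 shift [-236.8  -19.1 -386.5] len 453.7
```

View pics/s6.png

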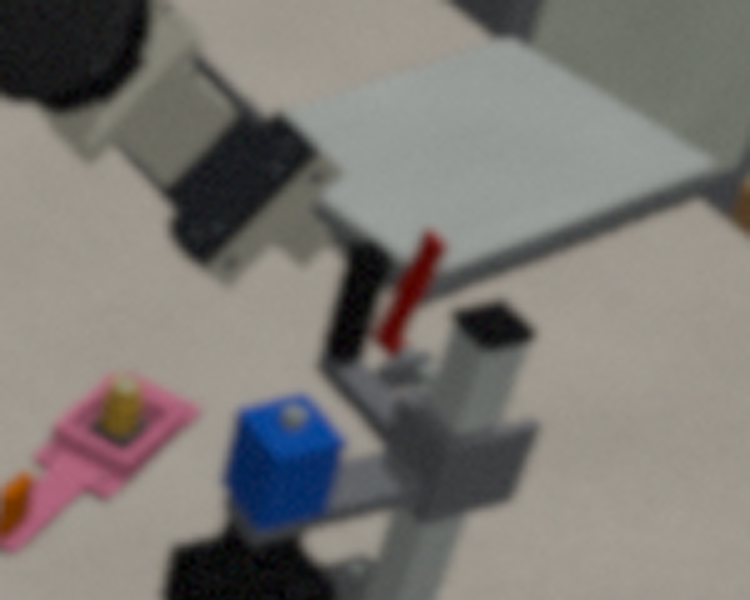

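View pics/w6.png

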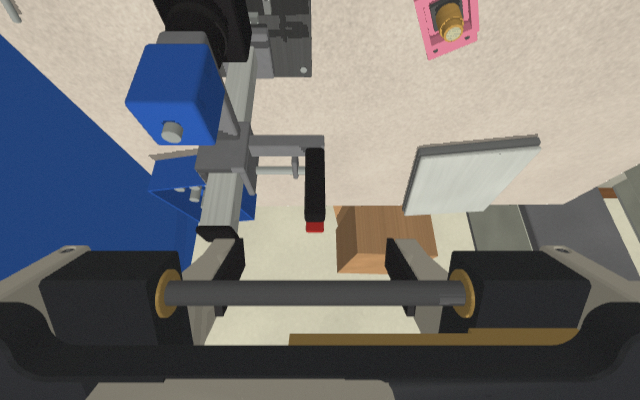

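The hood hangs free (blue camera at (285,460) in the crop) with the red lever sprung out and the grip clear of the fingers. Next I'll measure its height.

```bash
cat >> h.py <<'E'
def tri(*obs):
    M=np.zeros((3,3));b=np.zeros(3)
    for c,p in obs:
        o,d=ray(c,p); d=d[0]/np.linalg.norm(d[0]); Q=np.eye(3)-np.outer(d,d); M+=Q;b+=Q@o
    return np.linalg.solve(M,b)
def rel(P): return (A.T@(np.array(P)-O)*1000).round(1)
E
python3 - <<'E'
from h import *
w=np.load("w6.npy",allow_pickle=True).item(); s=env.calibration("scene")
f=lambda p:np.array(p)/5-.4+[370,100]
print("post top",rel(tri((w,[314.5,221]),(s,f([371,246])))))
print("post bot",rel(tri((w,[314.5,149]),(s,f([342,360])))))
print("knob",rel(tri((w,[171,129]),(s,f([292,408])))))
E
```

```text
post top [101.7  94.9 270.2]
post bot [103.7  94.9 186.3]
knob [ -3.    2.1 249.4]
```

```bash
python3 - <<'E'
from h import *
t=env.calibration("top"); s=env.calibration("scene"); w=np.load("w1.npy",allow_pickle=True).item()
for n,c,x0,y0,x1,y1 in (("top0",t,330,140,380,180),("scene0",s,280,240,310,270),("w1",w,230,30,275,80)):
    im=cv2.imread(f"pics/{n}.png"); h=cv2.cvtColor(im,cv2.COLOR_BGR2HSV)[y0:y1,x0:x1]
    m=((h[:,:,0]>100)&(h[:,:,0]<130)&(h[:,:,1]>120)).astype(np.uint8); ys,xs=np.nonzero(m)
    p=[xs.mean()+x0,ys.mean()+y0]; print(n,p,len(xs),onz(c,p,.143).round(4))
# lens and bottle base not needed; controller near face top edge
E
```

```text
top0 [np.float64(353.5), np.float64(150.21428571428572)] 28 [[ 0.6447 -0.2639  0.143 ]]
scene0 [np.float64(294.77966101694915), np.float64(255.0)] 59 [[ 0.6421 -0.2657  0.143 ]]
w1 [np.float64(247.2676923076923), np.float64(47.73538461538462)] 325 [[ 0.6439 -0.2653  0.143 ]]
```

```bash
python3 - <<'E'
from h import *
T=tool(6,1,C)
rv,d=delta([0.524,-0.318,0.25],T)
t=env.calibration("top"); print("carton",onz(t,[300,204],.075))
E
```

```text
turn [-0.0395  0.7153  0.0195] deg 41.1 shift [-289.8  -13.4 -367.6] len 468.3
carton [[ 0.45768816 -0.06074023  0.075     ]]
```

>>> {"fn": "move_arm", "kwargs": {
  "motion": [
    [[0,0.01,0],[-25,-1,-25],1],
    [[-0.002,0.11,0],[-65,-3,-70],1],
    [[-0.007,0.22,0.004],[-105,-5,-118],1],
    [[-0.014,0.34,0.008],[-145,-7,-166],1],
    [[-0.021,0.46,0.011],[-183,-9,-214],1],
    [[-0.028,0.57,0.014],[-220,-10,-262],1],
    [[-0.035,0.67,0.017],[-255,-12,-310],1],
    [[-0.039,0.715,0.02],[-285,-13,-352],1]
  ]
}}

```text
time_s: 10.7
tcp_pos: [0.5242, -0.3038, 0.257]
ee_rot: [[-0.005, -1.0, -0.028], [0.103, -0.028, 0.994], [-0.995, 0.002, 0.103]]
force: [1.1, -0.0, 0.4]
opening: 1.001
```

```bash
python3 - <<'E'
from h import *
s=env.sense();print(s['time_s'],s['tcp_pos'],s['joint_positions'].round(1))
delta([0.524,-0.318,0.10],tool(6,1,C),s)
delta([0.524,-0.318,0.006],tool(6,1,C),s)
E
```

```text
10.7 [ 0.52423952 -0.30380095  0.25697528] [-15.4  15.2  -0.8  -5.8 -75.9  18.5]
turn [ 0.0029 -0.0016 -0.0024] deg 0.2 shift [154.7   0.3 -30.3] len 157.6
turn [ 0.0029 -0.0016 -0.0024] deg 0.2 shift [ 2.482e+02  1.000e-01 -4.000e+01] len 251.4
```

>>> {"fn": "move_arm", "kwargs": {
  "motion": [
    [[0,0,0],[10,0,-15],1],
    [[0,0,0],[35,0,-20],1],
    [[0,0,0],[65,0,-23],1],
    [[0,0,0],[95,0,-25],1],
    [[0,0,0],[125,0,-28],1],
    [[0,0,0],[147,0,-30],1],
    [[0,0,0],[155,0,-30],1],
    [[0,0,0],[155,0,-30],1]
  ]
}}

```text
time_s: 11.7
tcp_pos: [0.5242, -0.3165, 0.1002]
ee_rot: [[-0.005, -1.0, -0.026], [0.105, -0.026, 0.994], [-0.994, 0.002, 0.105]]
force: [-0.9, -0.1, 0.9]
opening: 1.0
```

```bash
python3 - <<'E'
from h import *
s=env.sense();print(s['time_s'],s['tcp_pos'])
cv2.imwrite("pics/w7.png",env.capture("wrist")[:,:,::-1])
im=env.capture("scene")[:,:,::-1]
cv2.imwrite("pics/s7.png",cv2.resize(im[160:320,150:330],None,fx=4,fy=4,interpolation=cv2.INTER_CUBIC)[:600])
delta([0.524,-0.318,0.006],tool(6,1,C),s)
E
```

```text
11.7 [ 0.52422896 -0.31652354  0.10022175]
turn [ 0.0007  0.0008 -0.0022] deg 0.1 shift [ 93.5   0.1 -11.4] len 94.2
```

View pics/w7.png

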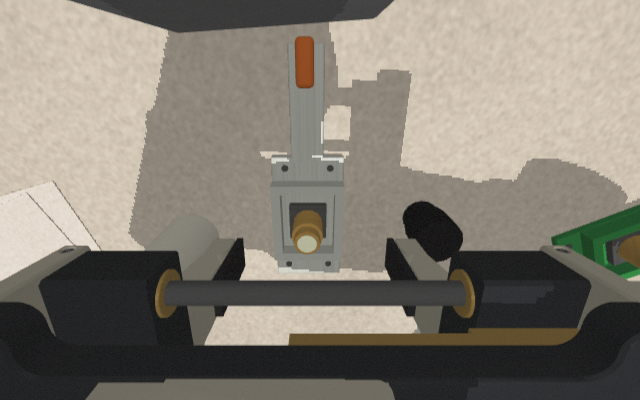

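View pics/s7.png

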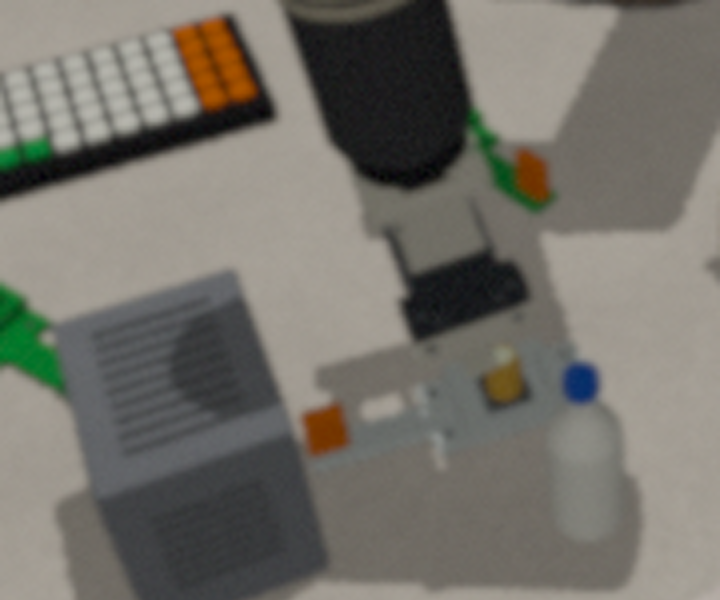

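The silver carrier (310,200), with its orange fin (304,62), lies between the fingers. The bottle and lens are outside them. Descending slowly.

>>> {"fn": "move_arm", "kwargs": {
  "motion": [
    [[0,0,0],[5,0,-2],1],
    [[0,0,0],[20,0,-4],1],
    [[0,0,0],[37,0,-5],1],
    [[0,0,0],[54,0,-7],1],
    [[0,0,0],[70,0,-9],1],
    [[0,0,0],[83,0,-10],1],
    [[0,0,0],[92,0,-11],1],
    [[0,0,0],[93,0,-11.4],1]
  ]
}}

```text
time_s: 12.8
tcp_pos: [0.5239, -0.3186, 0.0062]
ee_rot: [[-0.005, -1.0, -0.025], [0.105, -0.026, 0.994], [-0.994, 0.002, 0.105]]
force: [-0.2, -0.1, -0.0]
opening: 0.997
```

```bash
python3 - <<'E'
from h import *
s=env.sense();print(s['time_s'],s['tcp_pos'],s['force'])
cv2.imwrite("pics/w8.png",env.capture("wrist")[:,:,::-1])
im=env.capture("scene")[:,:,::-1]
cv2.imwrite("pics/s8.png",cv2.resize(im[160:320,150:330],None,fx=4,fy=4,interpolation=cv2.INTER_CUBIC)[:600])
E
```

```text
12.8 [ 0.52390303 -0.31856764  0.00622035] [-0.18776027 -0.13194953 -0.04058576]
```

View pics/s8.png

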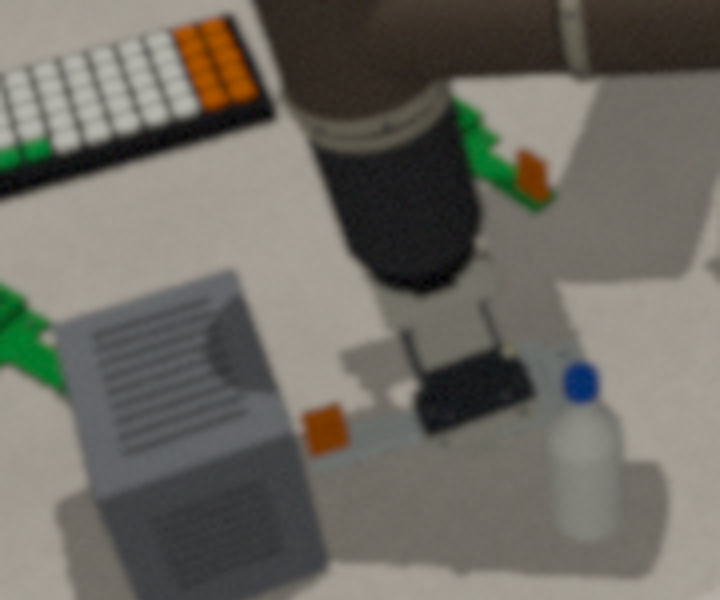

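View pics/w8.png

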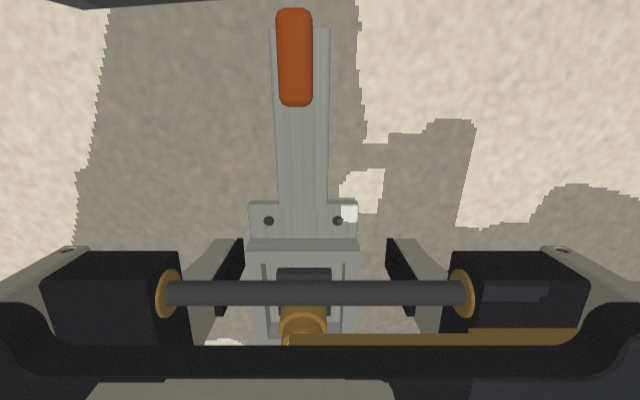

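>>> {"fn": "move_arm", "kwargs": {
  "motion": [
    [[0,0,0],[0,0,0],0.85],
    [[0,0,0],[0,0,0],0.78],
    [[0,0,0],[0,0,0],0.72],
    [[0,0,0],[0,0,0],0.5],
    [[0,0,0],[0,0,0],0.5],
    [[0,0,0],[0,0,0],0.5],
    [[0,0,0],[0,0,0],0.5],
    [[0,0,0],[0,0,0],0.5]
  ]
}}

```text
time_s: 13.9
tcp_pos: [0.5251, -0.3189, 0.0075]
ee_rot: [[-0.002, -1.0, -0.026], [0.104, -0.026, 0.994], [-0.995, -0.001, 0.104]]
force: [4.2, 1.4, 4.9]
opening: 0.725
```

>>> {"fn": "move_arm", "kwargs": {
  "motion": [
    [[0,0,0],[-2,0,0],0.5],
    [[0,0,0],[-6,0,0.6],0.5],
    [[0,0,0],[-14,0,1.5],0.5],
    [[0,0,0],[-24,0,2.5],0.5],
    [[0,0,0],[-34,0,3.5],0.5],
    [[0,0,0],[-44,0,4.5],0.5],
    [[0,0,0],[-52,0,5.4],0.5],
    [[0,0,0],[-55,0,5.7],0.5]
  ]
}}

```text
time_s: 14.9
tcp_pos: [0.5245, -0.3188, 0.063]
ee_rot: [[-0.003, -1.0, -0.025], [0.104, -0.026, 0.994], [-0.995, 0.0, 0.104]]
force: [0.5, -0.1, -3.8]
opening: 0.728
```

```bash
python3 - <<'E'
from h import *
s=env.sense();print(s['time_s'],s['tcp_pos'],s['force'],s['moment'],s['opening'])
w=env.calibration("wrist"); np.save("w9.npy",w,allow_pickle=True)
cv2.imwrite("pics/w9.png",env.capture("wrist")[:,:,::-1])
im=env.capture("scene")[:,:,::-1]
cv2.imwrite("pics/s9.png",cv2.resize(im[160:320,150:330],None,fx=4,fy=4,interpolation=cv2.INTER_CUBIC)[:600])
E
```

```text
14.9 [ 0.52451703 -0.31881598  0.06302636] [ 0.4892746  -0.09861073 -3.78796996] [-0.4715117   0.04615804 -0.00115073] 0.7281762337174792
```

View pics/s9.png

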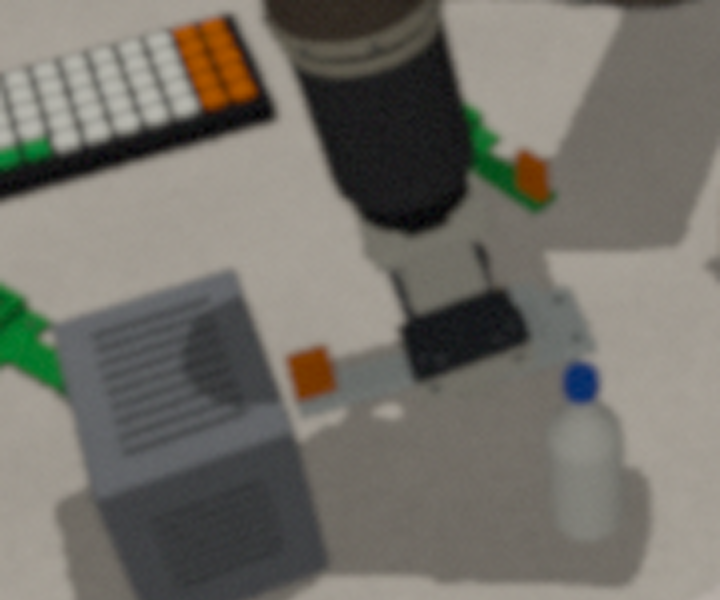

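View pics/w9.png

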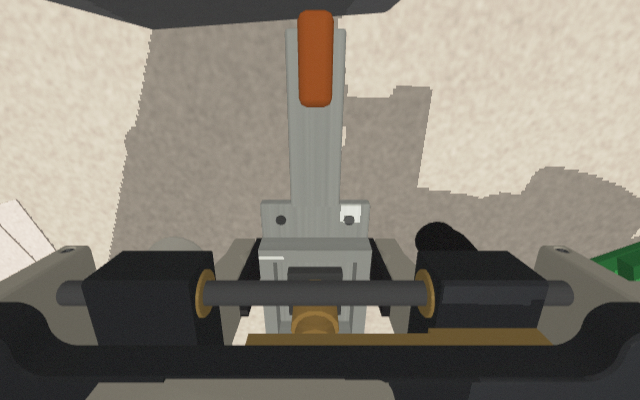

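```bash
python3 - <<'E'
from h import *
s=env.sense()
print(st(-151,0,70),s['ee_rot'])
delta(np.r_[s['tcp_pos'][:2]+[0,0.005],0.215],s['ee_rot'],s)
delta(st(-151,0,215),tool(6,1,A),s)
E
```

```text
[ 0.6105555 -0.0297698  0.07     ] [[-3.37680727e-03 -9.99675046e-01 -2.52665791e-02]
 [ 1.04547647e-01 -2.54811835e-02  9.94193391e-01]
 [-9.94514146e-01  7.15638065e-04  1.04599719e-01]]
turn [0. 0. 0.] deg 0.0 shift [-151.1   -0.    20.9] len 152.5
turn [ 0.0447  0.0001 -0.0054] deg 2.6 shift [-121.7  -93.4  301.1] len 337.9
```

>>> {"fn": "move_arm", "kwargs": {
  "motion": [
    [[0,0,0],[-6,0,0.6],0.5],
    [[0,0,0],[-22,0,2.5],0.5],
    [[0,0,0],[-45,0,5],0.5],
    [[0,0,0],[-70,0,8],0.5],
    [[0,0,0],[-95,0,11],0.5],
    [[0,0,0],[-120,0,15],0.5],
    [[0,0,0],[-142,0,19],0.5],
    [[0,0,0],[-151,0,21],0.5]
  ]
}}

```text
time_s: 16.0
tcp_pos: [0.5248, -0.3139, 0.217]
ee_rot: [[-0.001, -1.0, -0.026], [0.103, -0.026, 0.994], [-0.995, -0.002, 0.103]]
force: [1.1, 0.4, -4.0]
opening: 0.723
```

```bash
python3 - <<'E'
from h import *
s=env.sense();print(s['tcp_pos'])
delta(st(-151,0,180),tool(6,1,A),s)
E
```

```text
[ 0.5248242  -0.31392889  0.2170211 ]
turn [ 0.0451 -0.001  -0.0032] deg 2.6 shift [ 66.1 -92.9 276.5] len 299.1
```

>>> {"fn": "move_arm", "kwargs": {
  "motion": [
    [[0.002,0,0],[1,-5,14],0.5],
    [[0.01,0,0],[5,-18,50],0.5],
    [[0.016,0,-0.001],[12,-33,95],0.5],
    [[0.023,0,-0.001],[22,-48,142],0.5],
    [[0.03,-0.001,-0.002],[32,-64,188],0.5],
    [[0.038,-0.001,-0.003],[44,-79,233],0.5],
    [[0.045,-0.001,-0.003],[58,-90,267],0.5],
    [[0.045,-0.001,-0.003],[66,-93,276.5],0.5]
  ]
}}

```text
time_s: 17.0
tcp_pos: [0.6095, -0.0267, 0.1762]
ee_rot: [[-0.003, -1.0, 0.018], [0.106, 0.017, 0.994], [-0.994, 0.005, 0.106]]
force: [-0.2, 0.1, -4.6]
opening: 0.726
```

```bash
python3 - <<'E'
from h import *
s=env.sense();print(s['time_s'],s['tcp_pos'])
delta(st(-151,0,60),tool(6,1,A),s)
E
```

```text
17.0 [ 0.60953388 -0.02666058  0.17616619]
turn [ 0.0018  0.0013 -0.0055] deg 0.3 shift [115.2  -1.7 -15.4] len 116.2
```

>>> {"fn": "move_arm", "kwargs": {
  "motion": [
    [[0,0,0],[8,0,-2],0.5],
    [[0,0,0],[25,-1,-4],0.5],
    [[0,0,0],[45,-1.5,-7],0.5],
    [[0,0,0],[65,-1.5,-10],0.5],
    [[0.002,0.001,-0.005],[85,-1.7,-12],0.5],
    [[0.002,0.001,-0.005],[103,-1.7,-14],0.5],
    [[0.002,0.001,-0.005],[115,-1.7,-15.4],0.5],
    [[0.002,0.001,-0.005],[115,-1.7,-15.4],0.5]
  ]
}}

```text
time_s: 18.0
tcp_pos: [0.6107, -0.0331, 0.0607]
ee_rot: [[0.002, -1.0, 0.022], [0.104, 0.023, 0.994], [-0.995, 0.0, 0.104]]
force: [0.4, -0.1, -3.2]
opening: 0.723
```

```bash
python3 - <<'E'
from h import *
s=env.sense();print(s['time_s'],s['tcp_pos'])
w=env.calibration("wrist"); np.save("w10.npy",w,allow_pickle=True)
cv2.imwrite("pics/w10.png",env.capture("wrist")[:,:,::-1])
for n,(x0,y0,x1,y1) in (("top",(190,120,350,220)),("scene",(310,130,490,290))):
    im=env.capture(n)[:,:,::-1]; f=4 if n=="top" else 3.7
    cv2.imwrite(f"pics/{n}10.png",cv2.resize(im[y0:y1,x0:x1],None,fx=f,fy=f,interpolation=cv2.INTER_CUBIC))
delta(st(-151,0,18),tool(6,1,A),s)
E
```

```text
18.0 [ 0.6106712  -0.03311829  0.06066293]
turn [-0.003  -0.0002  0.0001] deg 0.2 shift [42.8  0.2 -1.1] len 42.8
```

View pics/top10.png

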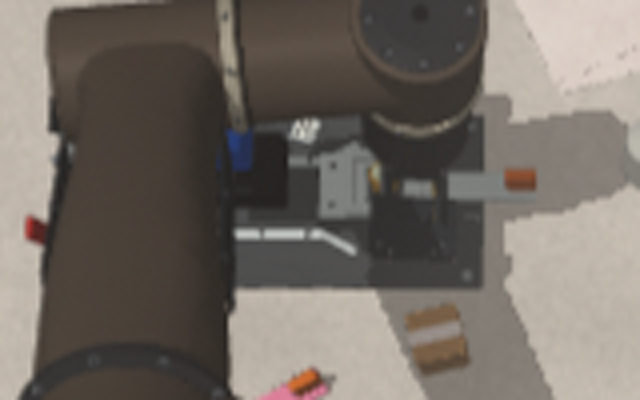

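View pics/scene10.png

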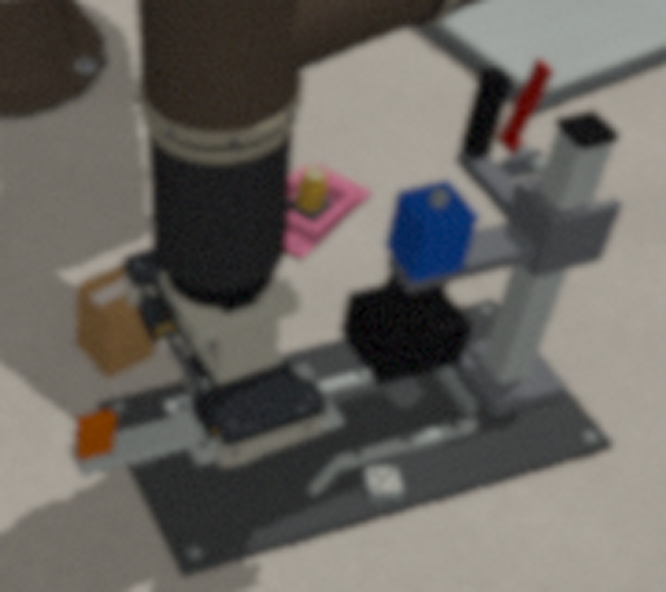

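View pics/w10.png

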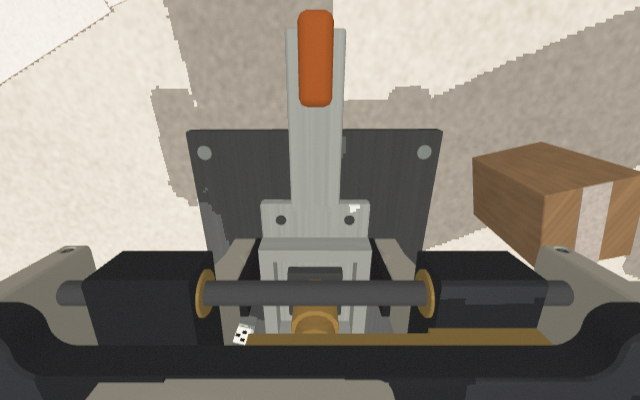

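>>> {"fn": "move_arm", "kwargs": {
  "motion": [
    [[0,0,0],[4,0,0],0.5],
    [[0,0,0],[12,0,-0.3],0.5],
    [[0,0,0],[21,0,-0.5],0.5],
    [[0,0,0],[29,0,-0.8],0.5],
    [[0,0,0],[36,0,-1],0.5],
    [[0,0,0],[40,0,-1],0.5],
    [[0,0,0],[42,0,-1],0.5],
    [[0,0,0],[42,0,-1],0.5]
  ]
}}

```text
time_s: 19.15
tcp_pos: [0.6115, -0.0293, 0.0199]
ee_rot: [[0.004, -1.0, 0.022], [0.105, 0.022, 0.994], [-0.995, -0.002, 0.105]]
force: [-0.1, -1.4, -3.9]
opening: 0.725
```

>>> {"fn": "move_arm", "kwargs": {
  "motion": [
    [[0,0,0],[0.5,0,0],0.5],
    [[0,0,0],[1,0,0],0.5],
    [[0,0,0],[1.5,0,0],0.5],
    [[0,0,0],[2,0,0],0.5],
    [[0,0,0],[2.5,0,0],0.5],
    [[0,0,0],[3,0,0],0.5],
    [[0,0,0],[3,0,0],0.5],
    [[0,0,0],[3,0,0],0.5]
  ]
}}

```text
time_s: 20.15
tcp_pos: [0.6115, -0.029, 0.0175]
ee_rot: [[0.004, -1.0, 0.022], [0.105, 0.022, 0.994], [-0.995, -0.002, 0.105]]
force: [-2.8, -0.1, 5.5]
opening: 0.729
```

>>> {"fn": "move_arm", "kwargs": {
  "motion": [
    [[0,0,0],[0,0,0],0.8],
    [[0,0,0],[0,0,0],1],
    [[0,0,0],[0,0,0],1],
    [[0,0,0],[-12,0,0],1],
    [[0,0,0],[-35,0,0],1],
    [[0,0,0],[-60,0,0],1],
    [[0,0,0],[-85,0,0],1],
    [[0,0,0],[-95,0,0],1]
  ]
}}

```text
time_s: 21.15
tcp_pos: [0.6121, -0.0391, 0.1138]
ee_rot: [[0.007, -1.0, 0.021], [0.105, 0.022, 0.994], [-0.994, -0.005, 0.105]]
force: [-1.2, -0.2, -0.6]
opening: 1.0
```

```bash
python3 - <<'E'
from h import *
s=env.sense();print(s['time_s'],s['tcp_pos'],s['force'])
w=env.calibration("wrist"); np.save("w11.npy",w,allow_pickle=True)
im=env.capture("wrist")[:,:,::-1].copy()
for p in [(-190,32,18),(-185,-32,18),(-272,6,60),(-272,-6,60),(-242,6,60),(-242,-6,60)]:
    q=proj(w,st(*p))[0]; cv2.circle(im,tuple(map(int,q)),1,(0,255,255),-1)
cv2.imwrite("pics/w11.png",im)
delta(st(-257,0,110),tool(0,1,A),s)
E
```

```text
21.15 [ 0.61209484 -0.03906549  0.11380845] [-1.19303998 -0.18828889 -0.62716976]
turn [-0.0023  0.1051  0.0052] deg 6.0 shift [ -6.4   1.5 -96.6] len 96.8
```

View pics/w11.png

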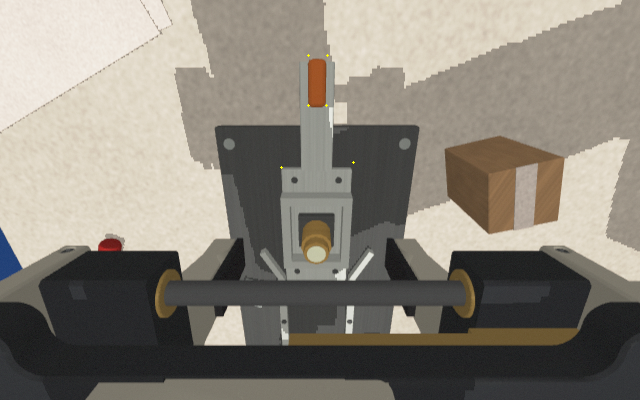

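The carrier sits flat in the guides' mouth, with its nose between the flares at (263,265) and (370,265). The fin at (317,82) matches the predicted points. Next I'll move over the fin.

>>> {"fn": "move_arm", "kwargs": {
  "motion": [
    [[0,0.02,0],[-4,0,-10],1],
    [[0,0.05,0.002],[-8,0,-35],1],
    [[-0.002,0.085,0.004],[-8,1,-65],1],
    [[-0.002,0.105,0.005],[-7,1.5,-90],1],
    [[-0.002,0.105,0.005],[0,1.5,-96],1],
    [[-0.002,0.105,0.005],[20,1.5,-94],1],
    [[-0.002,0.105,0.005],[35,1.5,-92],1],
    [[-0.002,0.105,0.005],[40,1.5,-92],1]
  ]
}}

```text
time_s: 22.2
tcp_pos: [0.6071, -0.1259, 0.0606]
ee_rot: [[-0.005, -1.0, 0.02], [-0.0, 0.02, 1.0], [-1.0, 0.005, -0.0]]
force: [0.1, -0.3, 0.7]
opening: 0.995
```

```bash
python3 - <<'E'
from h import *
s=env.sense();print(s['time_s'],s['tcp_pos'],s['joint_positions'].round(1)); print(rel(s['tcp_pos']))
im=env.capture("scene")[:,:,::-1]; 
cv2.imwrite(f"pics/s12.png",cv2.resize(im[130:290,290:490],None,fx=3.7,fy=3.7,interpolation=cv2.INTER_CUBIC))
delta(st(-257,0,32),tool(0,1,A),s)
E
```

```text
22.2 [ 0.6070845  -0.12594901  0.06060944] [  6.3  24.1 -17.7  -0.  -48.5  -7.4]
[-247.2    1.6   60.6]
turn [-0.     -0.0003 -0.0052] deg 0.3 shift [28.6 -1.7 -9.8] len 30.3
```

View pics/s12.png

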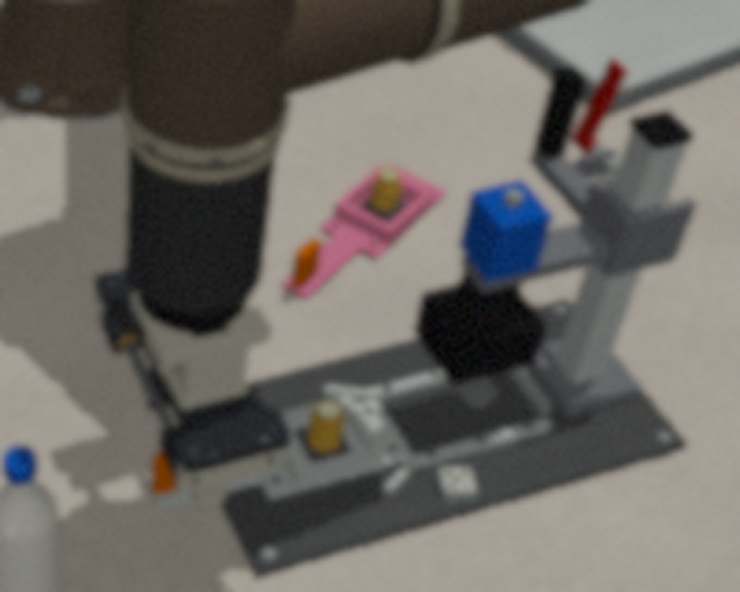

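>>> {"fn": "move_arm", "kwargs": {
  "motion": [
    [[0,0,0],[2,-1,-6],1],
    [[0,0,-0.003],[12,-1.7,-9.8],1],
    [[0,0,-0.005],[24,-1.7,-9.8],1],
    [[0,0,-0.005],[28,-1.7,-9.8],0.6],
    [[0,0,-0.005],[28,-1.7,-9.8],0.3],
    [[0,0,-0.005],[28,-1.7,-9.8],0.05],
    [[0,0,-0.005],[28,-1.7,-9.8],0.05],
    [[0,0,-0.005],[28,-1.7,-9.8],0.05]
  ]
}}

```text
time_s: 23.25
tcp_pos: [0.6093, -0.136, 0.0343]
ee_rot: [[0.002, -1.0, 0.02], [-0.0, 0.02, 1.0], [-1.0, -0.002, -0.0]]
force: [-0.4, 0.0, 0.6]
opening: 0.493
```

>>> {"fn": "move_arm", "kwargs": {
  "motion": [
    [[0,0,0],[0,0,0],0.05],
    [[0,0,0],[0,0,0],0.05],
    [[0,0,0],[0,0,0],0.05],
    [[0,0,0],[0,0,0],0.05],
    [[0,0,0],[0,0,0],0.05],
    [[0,0,0],[0,0,0],0.05],
    [[0,0,0],[0,0,0],0.05],
    [[0,0,0],[0,0,0],0.05]
  ]
}}

```text
time_s: 24.25
tcp_pos: [0.6092, -0.136, 0.034]
ee_rot: [[0.002, -1.0, 0.02], [-0.0, 0.02, 1.0], [-1.0, -0.002, -0.0]]
force: [0.3, 0.0, -0.1]
opening: 0.134
```

```bash
python3 - <<'E'
from h import *
s=env.sense();print(s['time_s'],s['tcp_pos'],rel(s['tcp_pos']),s['force'],s['opening'])
im=env.capture("scene")[:,:,::-1]; 
cv2.imwrite(f"pics/s13.png",cv2.resize(im[130:290,290:490],None,fx=3.7,fy=3.7,interpolation=cv2.INTER_CUBIC))
w=env.calibration("wrist"); cv2.imwrite("pics/w13.png",env.capture("wrist")[:,:,::-1])
E
```

```text
24.25 [ 0.60918409 -0.13602847  0.03404019] [-257.3   -0.7   34. ] [ 0.34658408  0.00886999 -0.11083547] 0.1336058035898017
```

View pics/s13.png

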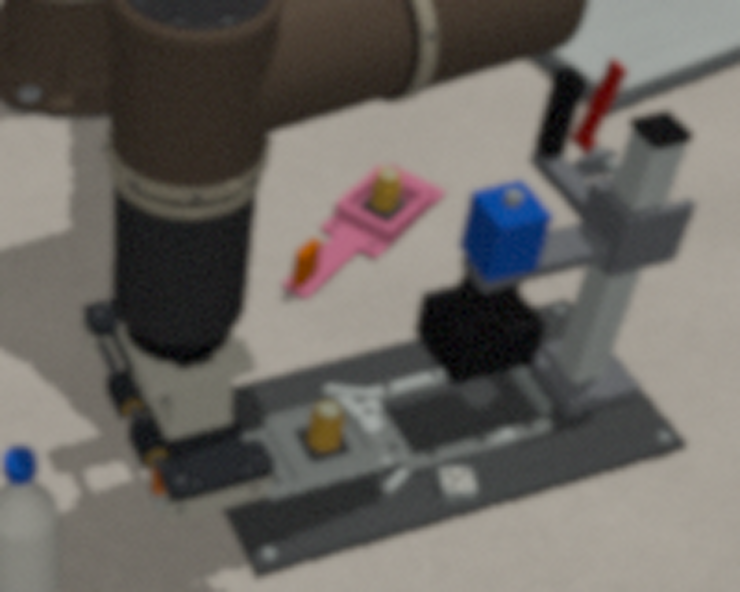

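View pics/w13.png

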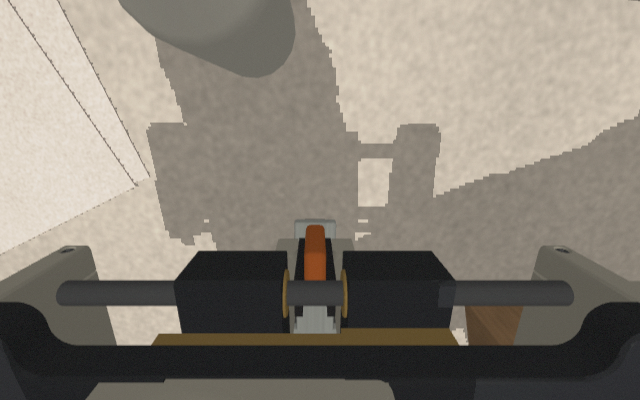

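>>> {"fn": "move_arm", "kwargs": {
  "motion": [
    [[0,0,0],[0,0,4],0.05],
    [[0,0,0],[0,0,12],0.05],
    [[0,0,0],[0,0,20],0.05],
    [[0,0,0],[0,0,28],0.05],
    [[0,0,0],[0,0,36],0.05],
    [[0,0,0],[0,0,44],0.05],
    [[0,0,0],[0,0,50],0.05],
    [[0,0,0],[0,0,55],0.05]
  ]
}}

```text
time_s: 25.35
tcp_pos: [0.6103, -0.0806, 0.034]
ee_rot: [[0.002, -1.0, 0.02], [-0.0, 0.02, 1.0], [-1.0, -0.002, -0.0]]
force: [0.1, -2.2, 0.7]
opening: 0.135
```

```bash
python3 - <<'E'
from h import *
s=env.sense();print(s['time_s'],s['tcp_pos'],rel(s['tcp_pos']),s['force'],s['moment'],s['opening'])
E
```

```text
25.35 [ 0.61028437 -0.08061678  0.03404974] [-201.8   -0.7   34. ] [ 0.06153216 -2.15668775  0.70275087] [-0.86955474  0.16539984 -0.00309596] 0.1351853897093583
```

>>> {"fn": "move_arm", "kwargs": {
  "motion": [
    [[0,0,0],[0,0,5],0.05],
    [[0,0,0],[0,0,14],0.05],
    [[0,0,0],[0,0,23],0.05],
    [[0,0,0],[0,0,32],0.05],
    [[0,0,0],[0,0,41],0.05],
    [[0,0,0],[0,0,50],0.05],
    [[0,0,0],[0,0,57],0.05],
    [[0,0,0],[0,0,61],0.05]
  ]
}}

```text
time_s: 26.35
tcp_pos: [0.6115, -0.0195, 0.034]
ee_rot: [[0.002, -1.0, 0.019], [-0.0, 0.019, 1.0], [-1.0, -0.002, -0.0]]
force: [-0.3, -2.5, 0.6]
opening: 0.136
```

>>> {"fn": "move_arm", "kwargs": {
  "motion": [
    [[0,0,0],[0,0,1],0.05],
    [[0,0,0],[0,0,2],0.05],
    [[0,0,0],[0,0,3.5],0.05],
    [[0,0,0],[0,0,5],0.05],
    [[0,0,0],[0,0,6.5],0.05],
    [[0,0,0],[0,0,8],0.05],
    [[0,0,0],[0,0,9],0.05],
    [[0,0,0],[0,0,9],0.05]
  ]
}}

```text
time_s: 27.35
tcp_pos: [0.6116, -0.0113, 0.034]
ee_rot: [[0.002, -1.0, 0.02], [-0.001, 0.02, 1.0], [-1.0, -0.002, -0.0]]
force: [-0.0, -4.6, 1.2]
opening: 0.132
```

```bash
python3 - <<'E'
from h import *
s=env.sense();print(s['time_s'],s['tcp_pos'],rel(s['tcp_pos']),s['force'],s['moment'],s['opening'])
for n,(x0,y0,x1,y1) in (("top",(190,120,350,220)),("scene",(310,130,490,290))):
    im=env.capture(n)[:,:,::-1]; f=4 if n=="top" else 3.7
    cv2.imwrite(f"pics/{n}14.png",cv2.resize(im[y0:y1,x0:x1],None,fx=f,fy=f,interpolation=cv2.INTER_CUBIC))
cv2.imwrite("pics/w14.png",env.capture("wrist")[:,:,::-1])
E
```

```text
27.35 [ 0.61164913 -0.01125275  0.03404084] [-132.5   -0.7   34. ] [-0.04740643 -4.57763709  1.18027236] [-1.67687274  0.146032    0.03620215] 0.13189385521365696
```

View pics/scene14.png

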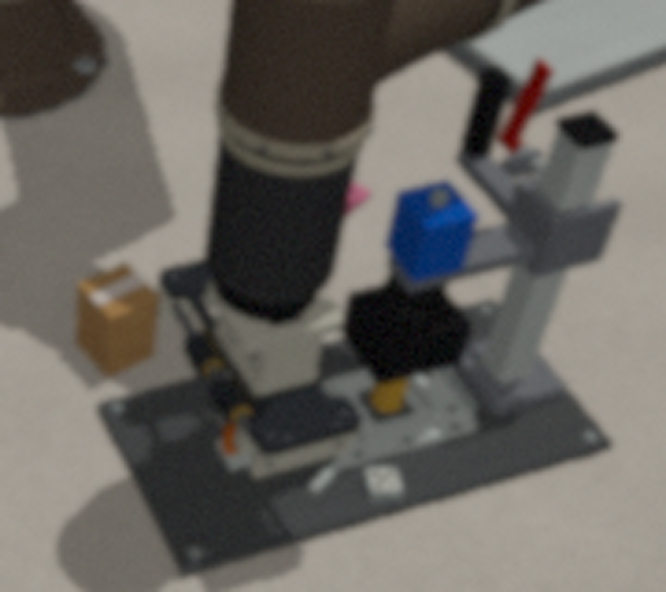

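View pics/w14.png

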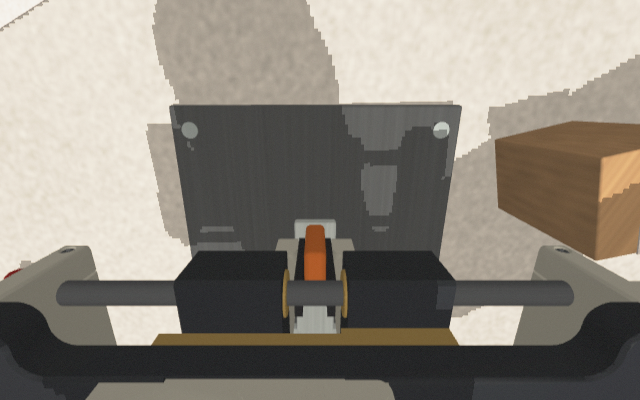

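>>> {"fn": "move_arm", "kwargs": {
  "motion": [
    [[0,0,0],[0,0,1],0.05],
    [[0,0,0],[0,0,2],0.05],
    [[0,0,0],[0,0,3],0.05],
    [[0,0,0],[0,0,4],0.05],
    [[0,0,0],[0,0,4],0.05],
    [[0,0,0],[0,0,4],0.05],
    [[0,0,0],[0,0,4],0.05],
    [[0,0,0],[0,0,4],0.05]
  ]
}}

```text
time_s: 28.5
tcp_pos: [0.611, -0.011, 0.0343]
ee_rot: [[-0.0, -1.0, 0.021], [-0.004, 0.021, 1.0], [-1.0, 0.0, -0.004]]
force: [1.8, -24.3, 3.6]
opening: 0.135
```

24 N with no further travel means the carrier is against the stop. I'll relax, open and retreat.

>>> {"fn": "move_arm", "kwargs": {
  "motion": [
    [[0,0,0],[0,0,-2],0.05],
    [[0,0,0],[0,0,-3.5],0.05],
    [[0,0,0],[0,0,-3.5],0.4],
    [[0,0,0],[0,0,-3.5],0.8],
    [[0,0,0],[0,0,-3.5],1],
    [[0,0,0],[-20,0,-3.5],1],
    [[0,0,0],[-50,0,-3.5],1],
    [[0,0,0],[-90,0,-4],1]
  ]
}}

```text
time_s: 29.5
tcp_pos: [0.6108, -0.0108, 0.124]
ee_rot: [[-0.0, -1.0, 0.019], [-0.0, 0.019, 1.0], [-1.0, 0.0, -0.0]]
force: [0.8, -0.1, -0.0]
opening: 0.753
```

```bash
python3 - <<'E'
from h import *
s=env.sense();print(s['time_s'],s['tcp_pos'],s['force'],s['opening'],s['joint_positions'].round(1))
w=env.calibration("wrist"); np.save("w15.npy",w,allow_pickle=True)
im=env.capture("wrist")[:,:,::-1].copy()
for p in [(-147,6,60),(-147,-6,60),(-117,6,60),(-117,-6,60),(-60,32,18),(-60,-32,18),(-38,32,32),(-38,-32,32)]:
    q=proj(w,st(*p))[0]; cv2.circle(im,tuple(map(int,q)),1,(0,255,255),-1)
cv2.imwrite("pics/w15.png",im)
B=np.c_[-A[:,1],A[:,0],A[:,2]]  # candidate base: x=-y_s, y=x_s
for yd in (1,-1): delta(st(112,95,300),tool(0,yd,B),s)
E
```

```text
29.5 [ 0.61083608 -0.01075575  0.12399022] [ 0.83332566 -0.09789267 -0.0131677 ] 0.7531010235156135 [ 17.3  19.3 -15.4   0.  -55.2 -18.4]
turn [ 1.5708e+00 -5.0000e-04  3.0000e-04] deg 90.0 shift [-176.1   94.9  243.9] len 315.5
turn [-1.5708e+00 -3.0000e-04 -5.0000e-04] deg 90.0 shift [-176.1   94.9  243.9] len 315.5
```

View pics/w15.png

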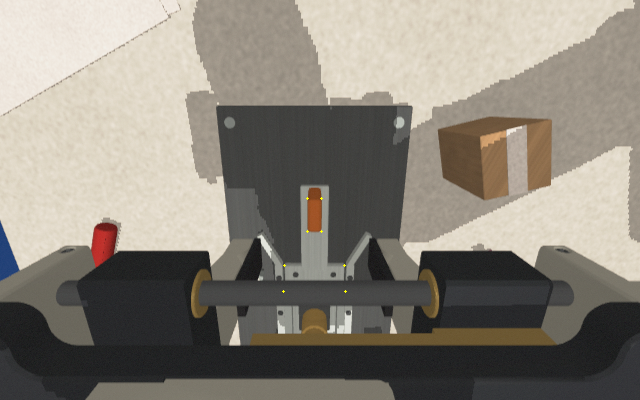

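>>> {"fn": "move_arm", "kwargs": {
  "motion": [
    [[0,0,0],[-30,8,0],1],
    [[0.12,0,0],[-70,20,0],1],
    [[0.3,0,0],[-110,34,0],1],
    [[0.48,0,0],[-150,48,0],1],
    [[0.66,0,0],[-185,62,0],1],
    [[0.84,0,0],[-203,76,5],1],
    [[1.02,0,0],[-206,88,20],1],
    [[1.2,0,0],[-206,95,50],1]
  ]
}}

```text
time_s: 30.55
tcp_pos: [0.5167, 0.0412, 0.3305]
ee_rot: [[0.003, -0.337, 0.941], [0.001, 0.941, 0.337], [-1.0, -0.0, 0.004]]
force: [-0.2, 0.9, -0.2]
opening: 1.003
```

```bash
cat >> h.py <<'E'
B=np.c_[-A[:,1],A[:,0],A[:,2]]
E
python3 - <<'E'
from h import *
s=env.sense();print(s['time_s'],s['tcp_pos'],rel(s['tcp_pos']),s['joint_positions'].round(1))
delta(st(113,95,330),tool(0,1,B),s)
E
```

```text
30.55 [0.51671366 0.04120532 0.3305162 ] [-81.9  95.2 330.5] [ 26.3   2.4  -8.9   0.  -78.4 -96.6]
turn [ 3.636e-01  3.600e-03 -2.000e-04] deg 20.8 shift [  0.7 182.1  69.5] len 194.9
```

>>> {"fn": "move_arm", "kwargs": {
  "motion": [
    [[0.08,0,0],[0,22,8],1],
    [[0.2,0.002,0],[0,62,24],1],
    [[0.3,0.003,0],[0,105,40],1],
    [[0.363,0.004,0],[0,145,55],1],
    [[0.363,0.004,0],[0.5,172,66],1],
    [[0.363,0.004,0],[0.7,182,69.5],1],
    [[0.363,0.004,0],[0.7,182,69.5],1],
    [[0.363,0.004,0],[0.7,182,69.5],1]
  ]
}}

```text
time_s: 31.55
tcp_pos: [0.5198, 0.2349, 0.3292]
ee_rot: [[-0.002, 0.012, 1.0], [-0.001, 1.0, -0.012], [-1.0, -0.001, -0.002]]
force: [0.7, -0.2, 0.0]
opening: 1.001
```

```bash
python3 - <<'E'
from h import *
s=env.sense();print(s['time_s'],s['tcp_pos'],rel(s['tcp_pos']),s['joint_positions'].round(1))
delta(st(113,95,218),tool(0,1,B),s)
w=env.calibration("wrist"); np.save("w16.npy",w,allow_pickle=True)
im=env.capture("wrist")[:,:,::-1].copy()
for p in [(93,85,268.5),(93,105,268.5),(113,85,268.5),(113,105,268.5),(152,85,272),(152,105,272)]:
    q=proj(w,st(*p))[0]; cv2.circle(im,tuple(map(int,q)),1,(0,255,255),-1)
cv2.imwrite("pics/w16.png",im)
im=env.capture("scene")[:,:,::-1]
cv2.imwrite("pics/s16.png",cv2.resize(im[60:260,350:520],None,fx=3,fy=3,interpolation=cv2.INTER_CUBIC))
im=env.capture("top")[:,:,::-1]
cv2.imwrite("pics/t16.png",cv2.resize(im[120:220,190:350],None,fx=4,fy=4,interpolation=cv2.INTER_CUBIC))
E
```

```text
31.55 [0.51976457 0.23492219 0.32922874] [111.9  95.9 329.2] [  43.9    7.9   -2.9   -0.   -79.3 -134.6]
turn [ 0.0071 -0.0019  0.0008] deg 0.4 shift [111.2   1.2   1.2] len 111.2
```

View pics/w16.png

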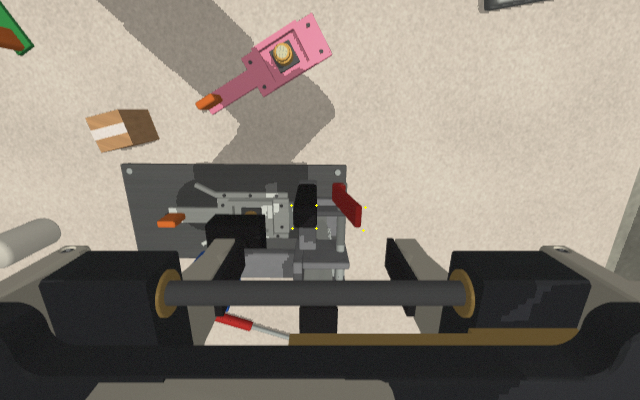

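View pics/s16.png

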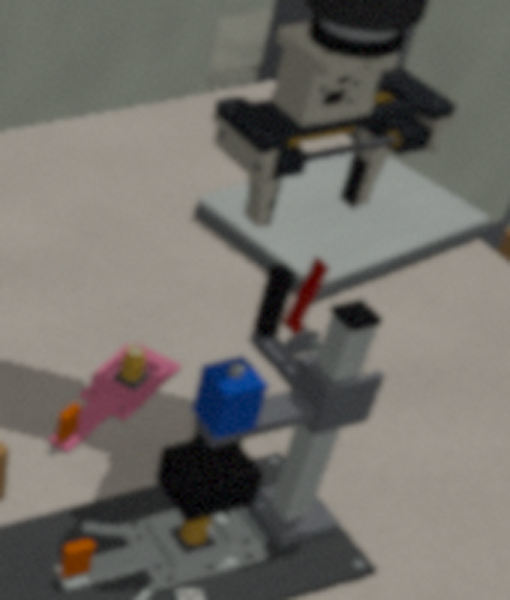

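View pics/t16.png

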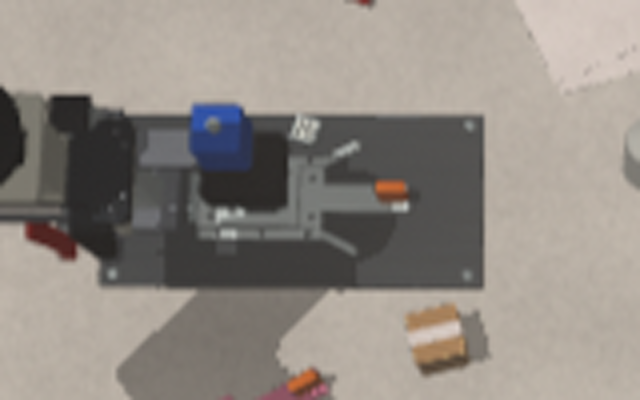

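>>> {"fn": "move_arm", "kwargs": {
  "motion": [
    [[0,0,0],[6,1.5,1],1],
    [[0.007,-0.002,0],[22,1.5,1],1],
    [[0.007,-0.002,0],[40,1.5,1],1],
    [[0.007,-0.002,0],[58,1.5,1],1],
    [[0.007,-0.002,0],[76,1.5,1],1],
    [[0.007,-0.002,0],[92,1.5,1],1],
    [[0.007,-0.002,0],[104,1.5,1],1],
    [[0.007,-0.002,0],[110,1.5,1],1]
  ]
}}

```text
time_s: 32.7
tcp_pos: [0.5204, 0.2369, 0.2181]
ee_rot: [[-0.001, 0.019, 1.0], [-0.002, 1.0, -0.019], [-1.0, -0.002, -0.001]]
force: [0.1, 0.8, -0.1]
opening: 1.003
```

```bash
python3 - <<'E'
from h import *
s=env.sense();print(s['time_s'],s['tcp_pos'],rel(s['tcp_pos']),s['force'])
cv2.imwrite("pics/w17.png",env.capture("wrist")[:,:,::-1])
im=env.capture("scene")[:,:,::-1]
cv2.imwrite("pics/s17.png",cv2.resize(im[100:260,370:520],None,fx=3.7,fy=3.7,interpolation=cv2.INTER_CUBIC))
E
```

```text
32.7 [0.52038459 0.23689768 0.21812672] [113.9  95.4 218.1] [ 0.12765832  0.75553202 -0.08436111]
```

View pics/w17.png

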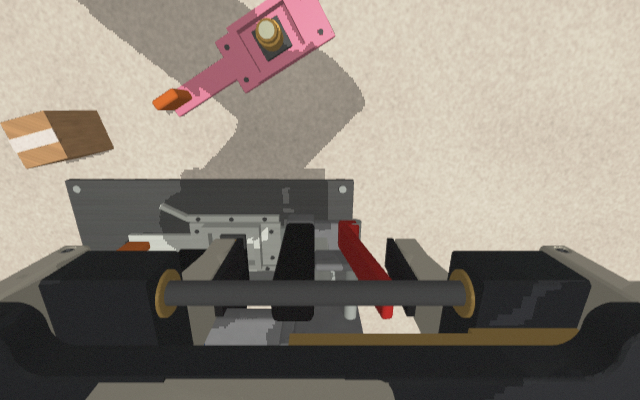

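View pics/s17.png

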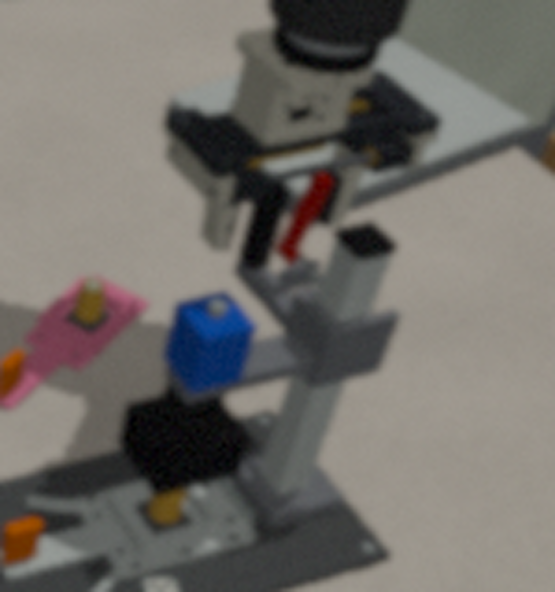

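>>> {"fn": "move_arm", "kwargs": {
  "motion": [
    [[0,0,0],[0,0,0],0.8],
    [[0,0,0],[0,-0.5,0],0.7],
    [[0,0,0],[0,-1,0],0.55],
    [[0,0,0],[0,-1.5,0],0.3],
    [[0,0,0],[0,-1.5,0],0.2],
    [[0,0,0],[0,-1.5,0],0.2],
    [[0,0,0],[0,-1.5,0],0.2],
    [[0,0,0],[0,-1.5,0],0.2]
  ]
}}

```text
time_s: 33.8
tcp_pos: [0.5204, 0.2346, 0.2183]
ee_rot: [[-0.001, 0.02, 1.0], [-0.002, 1.0, -0.02], [-1.0, -0.002, -0.001]]
force: [4.3, -4.9, -7.0]
opening: 0.41
```

```bash
python3 - <<'E'
from h import *
s=env.sense();print(s['time_s'],s['tcp_pos'],rel(s['tcp_pos']),s['force'],s['opening']*88)
cv2.imwrite("pics/w18.png",env.capture("wrist")[:,:,::-1])
im=env.capture("scene")[:,:,::-1]
cv2.imwrite("pics/s18.png",cv2.resize(im[100:260,370:520],None,fx=3.7,fy=3.7,interpolation=cv2.INTER_CUBIC))
E
```

```text
33.8 [0.52039317 0.23460357 0.21828052] [111.6  95.3 218.3] [ 4.33843166 -4.91907957 -7.0324763 ] 36.09660171945734
```

View pics/s18.png

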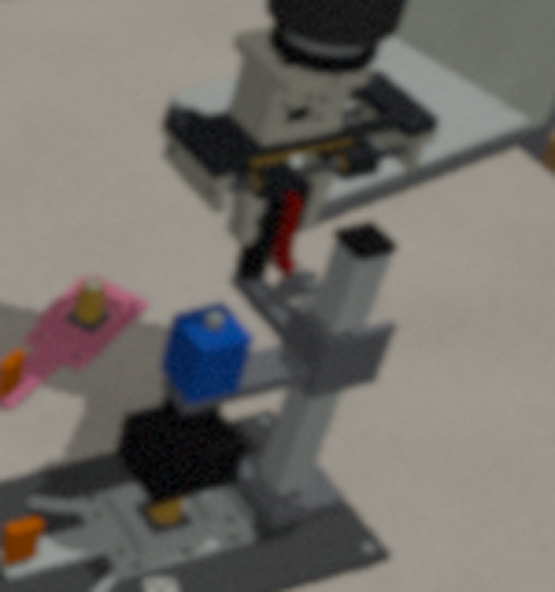

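The pawl is off: the lever is in at 36 mm opening and the fingers carry the hood (−7 N). It sank about 11 mm while they closed. Lowering gently.

>>> {"fn": "move_arm", "kwargs": {
  "motion": [
    [[0,0,0],[2,0,0],0.2],
    [[0,0,0],[5,0,0],0.2],
    [[0,0,0],[9,0,0],0.2],
    [[0,0,0],[13,0,0],0.2],
    [[0,0,0],[17,0,0],0.2],
    [[0,0,0],[21,0,0],0.2],
    [[0,0,0],[24,0,0],0.2],
    [[0,0,0],[26,0,0],0.2]
  ]
}}

```text
time_s: 34.9
tcp_pos: [0.5204, 0.2346, 0.1927]
ee_rot: [[-0.001, 0.019, 1.0], [-0.002, 1.0, -0.019], [-1.0, -0.002, -0.001]]
force: [3.4, -4.3, -5.1]
opening: 0.409
```

```bash
python3 - <<'E'
from h import *
s=env.sense();print(s['time_s'],s['tcp_pos'],rel(s['tcp_pos']),s['force'],s['opening']*88)
im=env.capture("scene")[:,:,::-1]
cv2.imwrite("pics/s19.png",cv2.resize(im[100:260,370:520],None,fx=3.7,fy=3.7,interpolation=cv2.INTER_CUBIC))
E
```

```text
34.9 [0.52040302 0.2346136  0.19266756] [111.6  95.3 192.7] [ 3.36581619 -4.34565672 -5.12242245] 35.999700675866656
```

View pics/s19.png

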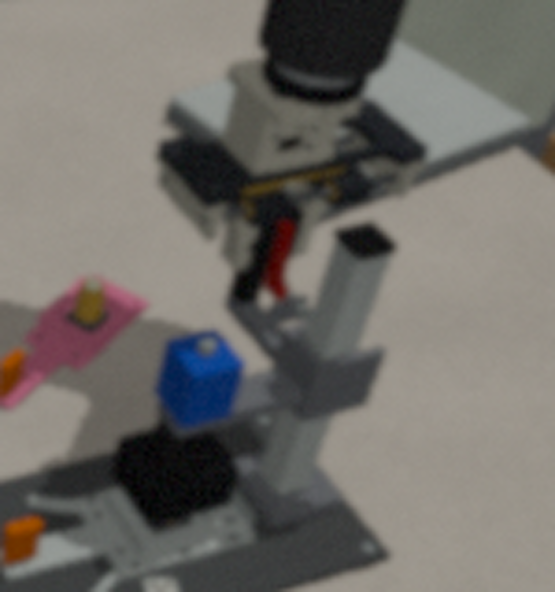

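>>> {"fn": "move_arm", "kwargs": {
  "motion": [
    [[0,0,0],[2,0,0],0.2],
    [[0,0,0],[5,0,0],0.2],
    [[0,0,0],[8,0,0],0.2],
    [[0,0,0],[11,0,0],0.2],
    [[0,0,0],[14,0,0],0.2],
    [[0,0,0],[16,0,0],0.2],
    [[0,0,0],[17,0,0],0.2],
    [[0,0,0],[18,0,0],0.2]
  ]
}}

```text
time_s: 35.95
tcp_pos: [0.5204, 0.2346, 0.1747]
ee_rot: [[-0.001, 0.019, 1.0], [-0.002, 1.0, -0.019], [-1.0, -0.002, -0.001]]
force: [3.1, -5.3, -5.5]
opening: 0.415
```

>>> {"fn": "move_arm", "kwargs": {
  "motion": [
    [[0,0,0],[0.5,0,0],0.2],
    [[0,0,0],[1,0,0],0.2],
    [[0,0,0],[1.5,0,0],0.2],
    [[0,0,0],[2,0,0],0.2],
    [[0,0,0],[2.5,0,0],0.2],
    [[0,0,0],[3,0,0],0.2],
    [[0,0,0],[3.5,0,0],0.2],
    [[0,0,0],[4,0,0],0.2]
  ]
}}

```text
time_s: 36.95
tcp_pos: [0.5204, 0.2346, 0.1713]
ee_rot: [[-0.001, 0.019, 1.0], [-0.002, 1.0, -0.019], [-1.0, -0.002, -0.001]]
force: [-0.2, -5.3, 1.1]
opening: 0.408
```

>>> {"fn": "move_arm", "kwargs": {
  "motion": [
    [[0,0,0],[0.5,0,0],0.2],
    [[0,0,0],[1,0,0],0.2],
    [[0,0,0],[1,0,0],0.2],
    [[0,0,0],[0.5,0,0],0.45],
    [[0,0,0],[0,0,0],0.6],
    [[0,0,0],[0,1,0],1],
    [[0,0,0],[0,1.5,0],1],
    [[0,0,0],[0,1.5,0],1]
  ]
}}

```text
time_s: 37.95
tcp_pos: [0.5207, 0.237, 0.1709]
ee_rot: [[0.0, 0.019, 1.0], [-0.001, 1.0, -0.019], [-1.0, -0.001, 0.0]]
force: [0.4, 0.9, -0.3]
opening: 0.845
```

```bash
python3 - <<'E'
from h import *
s=env.sense();print(s['time_s'],s['tcp_pos'],rel(s['tcp_pos']),s['force'],s['opening']*88)
cv2.imwrite("pics/w20.png",env.capture("wrist")[:,:,::-1])
im=env.capture("scene")[:,:,::-1]
cv2.imwrite("pics/s20.png",cv2.resize(im[100:260,370:520],None,fx=3.7,fy=3.7,interpolation=cv2.INTER_CUBIC))
E
```

```text
37.95 [0.52072989 0.23704878 0.17092457] [114.   95.  170.9] [ 0.4019823   0.93308722 -0.3009203 ] 74.37693944778255
```

View pics/s20.png

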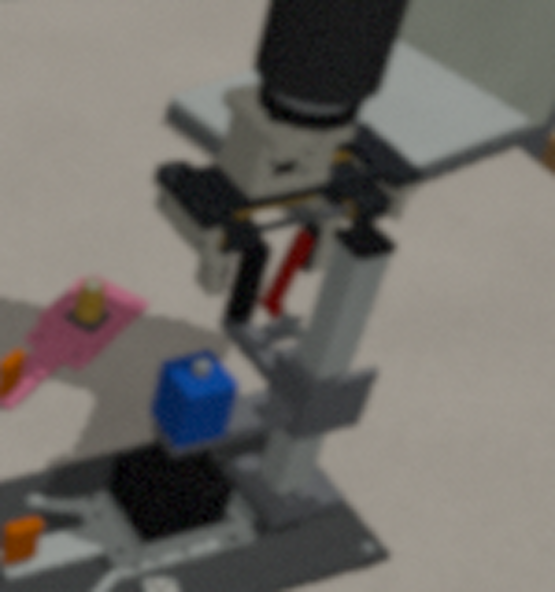

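View pics/w20.png

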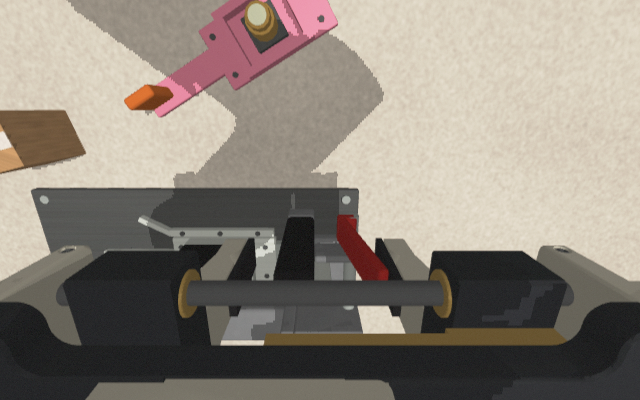

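The lever has sprung back, and the hood sits on the frame (blue top at y≈352, against 295 when raised). Retreating straight up.

>>> {"fn": "move_arm", "kwargs": {
  "motion": [
    [[0,0,0],[0,0,0],1],
    [[0,0,0],[0,0,0],1],
    [[0,0,0],[0,0,0],1],
    [[0,0,0],[-15,0,0],1],
    [[0,0,0],[-45,0,0],1],
    [[0,0,0],[-80,0,0],1],
    [[0,0,0],[-115,0,0],1],
    [[0,0,0],[-150,0,0],1]
  ]
}}

```text
time_s: 39.05
tcp_pos: [0.5206, 0.237, 0.3236]
ee_rot: [[0.001, 0.019, 1.0], [-0.0, 1.0, -0.019], [-1.0, -0.0, 0.001]]
force: [0.3, 0.4, 0.4]
opening: 1.006
```

>>> {"fn": "move_arm", "kwargs": {
  "motion": [
    [[0,0,0],[-10,0,-10],1],
    [[0,0,0],[-15,0,-40],1],
    [[0,0,0],[-15,0,-70],1],
    [[0,0,0],[-15,0,-90],1],
    [[0,0,0],[-15,0,-100],1],
    [[0,0,0],[-15,0,-100],1],
    [[0,0,0],[-15,0,-100],1],
    [[0,0,0],[-15,0,-100],1]
  ]
}}

```text
time_s: 40.05
tcp_pos: [0.4211, 0.2391, 0.3357]
ee_rot: [[-0.0, 0.02, 1.0], [-0.002, 1.0, -0.02], [-1.0, -0.002, -0.0]]
force: [0.1, -1.2, -0.2]
opening: 1.0
```

```bash
python3 - <<'E'
from h import *
s=env.sense();print(s['time_s'],s['tcp_pos'],s['force'],s['opening'])
w=env.calibration("wrist")
cv2.imwrite("pics/w21.png",env.capture("wrist")[:,:,::-1])
c=env.calibration("scene"); im=env.capture("scene")[:,:,::-1]
x0,y0,f=310,130,3.7
im=cv2.resize(im[130:290,310:490],None,fx=f,fy=f,interpolation=cv2.INTER_CUBIC)
for p in [(-147,-6,60),(-117,-6,60),(-147,-14,18)]+[(x,-22,182) for x in(-22,22)]+[(x,-31,32) for x in (-37,37)]:
    q=(proj(c,st(*p))[0]-[x0,y0]+.4)*f; cv2.circle(im,tuple(map(int,q)),2,(0,255,255),-1)
cv2.imwrite("pics/s21.png",im)
c=env.calibration("top"); im=env.capture("top")[:,:,::-1]
x0,y0,f=190,130,4.5
im=cv2.resize(im[130:220,190:350],None,fx=f,fy=f,interpolation=cv2.INTER_CUBIC)
for p in [(-147,6,60),(-147,-6,60),(-117,6,60),(-117,-6,60),(-60,32,18),(-60,-32,18)]:
    q=(proj(c,st(*p))[0]-[x0,y0]+.4)*f; cv2.circle(im,tuple(map(int,q)),1,(0,255,255),-1)
cv2.imwrite("pics/t21.png",im)
E
```

```text
40.05 [0.42107353 0.23910772 0.33572397] [ 0.11642681 -1.20386929 -0.17510422] 0.9997930506683084
```

View pics/s21.png

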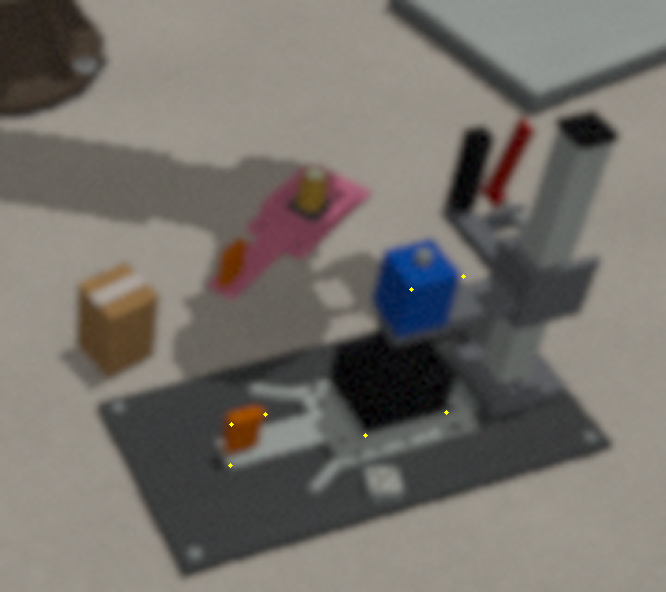

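View pics/t21.png

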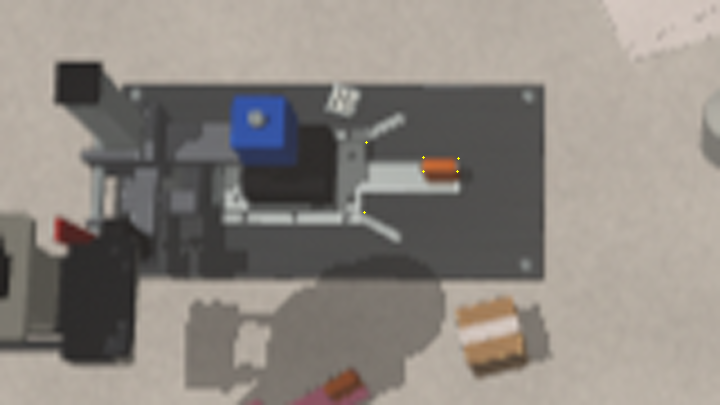

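The top view puts the carrier at home: the overlaid points sit on the fin and plate corners. As a last check I'll compute the hood height numerically from the blue camera's image position.

```bash
python3 - <<'E'
from h import *
def cen(im):
    h=cv2.cvtColor(im,cv2.COLOR_BGR2HSV)[170:250,400:450]; m=(h[:,:,0]>105)&(h[:,:,0]<130)&(h[:,:,1]>140); ys,xs=np.nonzero(m); return xs.mean()+400,ys.mean()+170,len(xs)
print("start",cen(cv2.imread("pics/scene0.png")))
b=cen(env.capture("scene")[:,:,::-1]);print("now",b)
c=env.calibration("scene")
for h in (12,20.5): print(h,proj(c,st(0,0,150+h)))
t=env.calibration("top")
def ct(im):
    h=cv2.cvtColor(im,cv2.COLOR_BGR2HSV)[145:180,235:262]; m=(h[:,:,0]>105)&(h[:,:,0]<130)&(h[:,:,1]>140); ys,xs=np.nonzero(m); return xs.mean()+235,ys.mean()+145,len(xs)
print(ct(cv2.imread("pics/top0.png")),ct(env.capture("top")[:,:,::-1]))
E
```

```text
start (np.float64(422.425974025974), np.float64(206.86233766233767), 385)
now (np.float64(421.55641025641023), np.float64(209.1076923076923), 390)
12 [[422.40385018 206.01377101]]
20.5 [[422.98559868 203.82243661]]
(np.float64(246.5691056910569), np.float64(156.5772357723577), 123) (np.float64(247.0), np.float64(157.18691588785046), 107)
```

```bash
python3 -c "
from cell import env
s=env.sense();print(s['time_s'],s['force'],env.sign_off())"
```

```text
the job is handed in; nothing more can be done
40.3 [ 0.37244842 -0.14286143  0.31728939] None
```

The job is done and handed in at 40.3 s, with nothing tipped or bumped that I could see. The sign-off gives no verdict, so the checks below are my own.

**What I did**
- I raised the hood by its black grip and left it hanging on the pawl at about 0.0705.
- I gripped the carrier across its frame, set it in the guides' mouth, then pushed it home by the orange fin.
- I squeezed the red lever against the grip, lowered the hood onto the frame, let go and drew back.

**What the last checks showed**
- **Carrier:** it stopped dead against the end stop under 24 N, and in the top view it matches the home position to about 1 mm.
- **Hood:** the blue camera moved 2.25 px from its start position. The model predicts 2.19 px between 0.0205 and 0.012, so the hood is seated at about 0.012. That start value of 0.0205 is my own estimate from the images. The force on the tool also changed from −5.5 N to +1.1 N when the hood touched the frame.
- **Lever and fingers:** the lever has sprung back and the fingers are clear.
- **Objects to leave:** the target and carton look unmoved in the last pictures. The bottle and the spare lens were not fully in view at the end; nothing was felt touching them.

**What did not go exactly as planned or agree**
- The hood sank about 11 mm by itself as the fingers closed on the lever, before the grip held it.
- The scene-camera overlay sat a pixel or more (a few mm) off the other views on some points. I relied on the top and wrist views for position.

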